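# Dock the pager paddles and lock the bail

## Task

Closing time: put the guest pagers away. Squeeze the release button in the grip of the dock's lever and swing the bail up to open it, seat every pager lying on the counter fully home in a bay of its own (nose tipped in under the hood at the back, then laid down flat behind the front lips, handle towards the front), then squeeze the button again and swing the lever right down until it latches with the button sprung out. Leave the other things on the counter where they are.

Things in the scene. Friction and masses are not known exactly. Their poses are not given: they have to be found in the camera images.
- dock: Black pager charging dock fixed to the counter, 110 mm deep (x) x 316 wide (y) plus the lever's bracket at its -y end. Origin: centre of its underside, on the counter; x to the back (away from the robot), y along the bays, z up. Four equal bays, 76 pitch, at y = -114, -38, 38, 114 (bay0 to bay3). Bay floor at z = 20. Pagers do not go in level: tip the nose down about 0.2 rad, nose under the hood, then straighten.
- bay0 (a point): Centre of the floor of bay 0 (lever side), axes as the dock's; all bays alike. Each is 86 mm long (x -43 to 43) and 66 wide between ribs 10 wide, 11 high. A seated pager's origin lies here, nose to +x, handle out of the dock's front.
- bay1 (a point): Centre of the floor of bay 1, as bay 0. At the back an aluminium hood covers all bays from x = 28 mm on, its underside 20 mm above this floor, its front edge chamfered, its top at 32.
- bay2 (a point): Centre of the floor of bay 2, as bay 0. At the front, from x = -52 to -43 mm, lips stand 7 above this floor and hold a pager's shoulders; a 36 wide gap in the middle of each bay lets the handle out.
- bay3 (a point): Centre of the floor of bay 3, as bay 0 (farthest from the lever).
- pager0: Pager paddle (absent in some starts: None): 14 thick, a grey blade 80 long x 60 wide (nose end narrowed to 52 over the last 12 mm) and a black handle 70 long x 26 wide. About 140 g. Origin: centre of the blade's underside; x from handle to nose, z up. Nose edge at x = +40, shoulders at x = -40, handle from x = -40 to -110. Lies flat, face up, on the counter.
- pager0_grip (a point): Middle of this pager's handle, 75 mm behind the blade's centre and at mid-thickness: pinch across the 26 mm width here.
- pager1: Pager paddle (absent in some starts: None): 14 thick, a grey blade 80 long x 60 wide (nose end narrowed to 52 over the last 12 mm) and a black handle 70 long x 26 wide. About 140 g. Origin: centre of the blade's underside; x from handle to nose, z up. Nose edge at x = +40, shoulders at x = -40, handle from x = -40 to -110. Lies flat, face up, on the counter.
- pager1_grip (a point): Middle of this pager's handle, 75 mm behind the blade's centre and at mid-thickness: pinch across the 26 mm width here.
- pager2: Pager paddle (absent in some starts: None): 14 thick, a grey blade 80 long x 60 wide (nose end narrowed to 52 over the last 12 mm) and a black handle 70 long x 26 wide. About 140 g. Origin: centre of the blade's underside; x from handle to nose, z up. Nose edge at x = +40, shoulders at x = -40, handle from x = -40 to -110. Lies flat, face up, on the counter.
- pager2_grip (a point): Middle of this pager's handle, 75 mm behind the blade's centre and at mid-thickness: pinch across the 26 mm width here.
- pager3: Pager paddle (absent in some starts: None): 14 thick, a grey blade 80 long x 60 wide (nose end narrowed to 52 over the last 12 mm) and a black handle 70 long x 26 wide. About 140 g. Origin: centre of the blade's underside; x from handle to nose, z up. Nose edge at x = +40, shoulders at x = -40, handle from x = -40 to -110. Lies flat, face up, on the counter.
- pager3_grip (a point): Middle of this pager's handle, 75 mm behind the blade's centre and at mid-thickness: pinch across the 26 mm width here.
- lever (a joint): Hinge of the locking bail, rad: 0 = lever upright, -0.2 = leaning back on its stop, 1.57 = level, pointing to the dock's -x (to the robot). Stiff (0.5 N m), stays where left. With the button out a pawl stops it both ways at teeth centred at 0.40, 0.70, 1.00, 1.30; free from -0.2 to 0.28 (open) and from 1.42 to 1.57 (locked, as at the start).
- lever_grip (a point): Centre line of the lever's black rubber grip at the middle of the release button, 190 mm from the hinge. The grip is 24 wide (dock's y), 26 deep, and ends 25 mm beyond this point. Site z runs along the lever to its end, y is the dock's y.
- lever_hinge (a point): Point on the hinge axis (the dock's y) in the lever's plane: x = 55, y = -198, z = 42 mm in dock coordinates. The grip turns about it. The bail's cross rail, 80 mm from the axis, passes over all bays and lies 4 mm above the seated blades when level.
- release (a joint): Release button, a grey bar 40 x 16 mm in the -y (outer) side of the grip, travel in m: 0 = out (9 mm proud), 0.008 = fully in (1 mm proud); frees the lever from 0.006. Pressed to the dock's +y with 2 N rising to 8 N; pinching the grip across its sides (along y) squeezes it in. Springs out when let go, unless its pawl rests on a tooth.
- mug: White mug, 85 high (mm), a bystander to be left alone. Origin: centre of its underside.
- sauce: Sauce bottle, 150 high (mm), a bystander to be left alone. Origin: centre of its underside.
- jar: Glass jar, 90 high (mm), a bystander to be left alone. Origin: centre of its underside.
- notebook: Red notebook, 85 x 140 x 16 (mm), a bystander to be left alone. Origin: centre of its underside.
- tissues: Tissue box, 120 x 220 x 90 (mm), a bystander to be left alone. Origin: centre of its underside.
- penpot: Steel pen pot, 100 high (mm), a bystander to be left alone. Origin: centre of its underside.
- bowl: Blue bowl, 100 wide, 50 high (mm), a bystander to be left alone. Origin: centre of its underside.
Mind the look-alikes: they are no part of the job. Leave any green or purple look-alike of the pager3 alone.

How it is judged (in metres and radians):
On the way, in this order (a step that is already met when the one before it is completed fails the run):
1. the bail is unlocked and swung up (lever within 0.2 rad of upright) (value of joint lever below 0.2 rad), for 0.2 s.
2. every pager is seated in a bay while the bail is up (x of pager0 in the frame of bay0 between -0.007 and 0.007 m and z of pager0 in the frame of bay0 between -0.003 and 0.0035 m and angle between each of pager0, pager1, pager2, pager3's own z axis and vertical below 0.05 rad and angle between the x axis of each of pager0, pager1, pager2, pager3 and the x axis of bay0, either way round below 0.12 rad and (y of pager0 in the frame of bay0 between -0.007 and 0.007 m or y of pager0 in the frame of bay1 between -0.007 and 0.007 m or y of pager0 in the frame of bay2 between -0.007 and 0.007 m or y of pager0 in the frame of bay3 between -0.007 and 0.007 m) and x of pager1 in the frame of bay0 between -0.007 and 0.007 m and z of pager1 in the frame of bay0 between -0.003 and 0.0035 m and (y of pager1 in the frame of bay0 between -0.007 and 0.007 m or y of pager1 in the frame of bay1 between -0.007 and 0.007 m or y of pager1 in the frame of bay2 between -0.007 and 0.007 m or y of pager1 in the frame of bay3 between -0.007 and 0.007 m) and x of pager2 in the frame of bay0 between -0.007 and 0.007 m and z of pager2 in the frame of bay0 between -0.003 and 0.0035 m and (y of pager2 in the frame of bay0 between -0.007 and 0.007 m or y of pager2 in the frame of bay1 between -0.007 and 0.007 m or y of pager2 in the frame of bay2 between -0.007 and 0.007 m or y of pager2 in the frame of bay3 between -0.007 and 0.007 m) and x of pager3 in the frame of bay0 between -0.007 and 0.007 m and z of pager3 in the frame of bay0 between -0.003 and 0.0035 m and (y of pager3 in the frame of bay0 between -0.007 and 0.007 m or y of pager3 in the frame of bay1 between -0.007 and 0.007 m or y of pager3 in the frame of bay2 between -0.007 and 0.007 m or y of pager3 in the frame of bay3 between -0.007 and 0.007 m) and value of joint lever below 0.3 rad), for 0.3 s.
3. the lever is swung down past its last tooth and the button has sprung out (value of joint lever above 1.44 rad and value of joint release below 0.0025 m), for 0.2 s.
At the end, for the whole second after the job is handed in: Every pager lies flat in a bay of its own (within 7 mm of the bay's centre along and across, within 3.5 mm of its floor, tilted less than 0.05 rad, nose to the back within 0.12 rad), at rest; lever beyond 1.44 rad with the button out (less than 2.5 mm pressed) (all of step 3 and x of pager0 in the frame of bay0 between -0.007 and 0.007 m and z of pager0 in the frame of bay0 between -0.003 and 0.0035 m and angle between each of pager0, pager1, pager2, pager3's own z axis and vertical below 0.05 rad and angle between the x axis of each of pager0, pager1, pager2, pager3 and the x axis of bay0, either way round below 0.12 rad and (y of pager0 in the frame of bay0 between -0.007 and 0.007 m or y of pager0 in the frame of bay1 between -0.007 and 0.007 m or y of pager0 in the frame of bay2 between -0.007 and 0.007 m or y of pager0 in the frame of bay3 between -0.007 and 0.007 m) and x of pager1 in the frame of bay0 between -0.007 and 0.007 m and z of pager1 in the frame of bay0 between -0.003 and 0.0035 m and (y of pager1 in the frame of bay0 between -0.007 and 0.007 m or y of pager1 in the frame of bay1 between -0.007 and 0.007 m or y of pager1 in the frame of bay2 between -0.007 and 0.007 m or y of pager1 in the frame of bay3 between -0.007 and 0.007 m) and x of pager2 in the frame of bay0 between -0.007 and 0.007 m and z of pager2 in the frame of bay0 between -0.003 and 0.0035 m and (y of pager2 in the frame of bay0 between -0.007 and 0.007 m or y of pager2 in the frame of bay1 between -0.007 and 0.007 m or y of pager2 in the frame of bay2 between -0.007 and 0.007 m or y of pager2 in the frame of bay3 between -0.007 and 0.007 m) and x of pager3 in the frame of bay0 between -0.007 and 0.007 m and z of pager3 in the frame of bay0 between -0.003 and 0.0035 m and (y of pager3 in the frame of bay0 between -0.007 and 0.007 m or y of pager3 in the frame of bay1 between -0.007 and 0.007 m or y of pager3 in the frame of bay2 between -0.007 and 0.007 m or y of pager3 in the frame of bay3 between -0.007 and 0.007 m) and linear speed of each of pager0, pager1, pager2, pager3 below 0.02 m/s); the robot touches nothing.
It fails at once if a bystander is pushed more than 6 cm or knocked over (distance of any of mug, sauce, jar, notebook, tissues, penpot, bowl from where it was at the start of the episode above 0.06 m or angle between any of mug, sauce, jar, notebook, tissues, penpot, bowl's own z axis and vertical above 0.5 rad).
Of pager0, pager1, pager2, pager3 only 2 to 4 are there at a start; the rules pass over those that are not, and their reading is None.
At some moment in a run one of pager0, pager1, pager2, pager3 may be knocked a few centimetres aside while the robot is not near it.
Once in a run the grip may slacken for a moment while it holds something.
It also fails if it takes over 210 s, if anything falls off the work surface, if the arm or the gripper's body presses on something with over 40 N, if the wrist force passes 120 N, or if a joint passes its speed limit or range.

## Robot

A 6-joint arm with a two-finger parallel gripper is mounted at the origin on the work surface. World frame = base frame: x ahead of the robot, y to its left, z up, the work surface at z = 0. Lengths are in mm, angles in degrees, forces in N, time in s.
With the tool pointing down it reaches from about 300 to 875 mm from the base axis. Payload 6.4 kg.
Tool frame: the origin (TCP) lies at the very end of the fingers, on their centre line; the grasp point (between the pads) lies 19 mm behind it; z points along the fingers, y is the line along which they close (so a half turn about z gives the same grasp; the last joint's range is limited). The gripper opens to 85 mm and grips with 20 to 120 N. Pads are 22 mm wide; open, the fingers measure 114 mm over their backs; the gripper's body (76 mm by 85 mm) begins 54 mm behind the grasp point. The pads swing forward as they close: fully open they stand 13 mm farther back than shut.
Start: joints at [59.685, 10.359, 92.074, -0, 77.567, -11.82], TCP at [182.392, 545.32, 231.288] pointing down, gripper open.
Joint ranges: [-171.53, 171.53], [-51.25, 118.39], [17.06, 147.69], [-65.23, 245.23], [0, 150.52], [-178.68, 178.68]. Speed limits (degrees/s): [147.25, 147.25, 172.46, 180, 180, 180].

## Interface

Orientations are given as [roll, pitch, yaw] about the fixed x, y, z axes, in that order (R = Rz(yaw) Ry(pitch) Rx(roll)).
In Python, from plant import * gives the robot as it stands. The module is installed in compiled form; this text tells all that it offers.
- The arm moves only by the tool servo_tool, never from a script. Its argument "plan" is text: rows parted by semicolons, each of 7 numbers parted by spaces: the gripper command: -1 is fully open, 1 is shut, values between are in proportion, then the shift along the tool's x, y, z in mm, then the turn, a rotation vector about the tool's x, y, z in degrees. A call has exactly 8 rows; each row shifts and turns the commanded pose from where the row before left it, along the tool's axes as they then stand; what a row does not reach is not made up. A row lasts 1/10 s, in which the tool goes at most 50 mm and 8.59 degrees, less where a joint would pass 70% of its speed; a pose out of reach is approached as far as the arm can. A call is refused whole if a number of a shift passes 50 or a number of a turn 8.59, either way. A call with a gripper value outside its range is refused whole. The fingers move at their own pace and stop on an object; the grip force is fixed at half the most. Time passes only in rows, so rows that do not move let the fingers close, or fill a call up. It gives the time, the measured TCP pose, the force, the opening and the grip force at its end, in the units of the state.
- read_state(): the state, without advancing time (a new reading comes with each control period).
- snapshot(name): name is "scene" or "side" or "wrist"; returns a dict with "frame" (480x640x3 uint8, red, green, blue), "vertical_fov" (degrees; the focal length in pixels is half the picture's height over the tangent of half this angle, whatever the lens; pixels are square), "cx", "cy" (the principal point, pixels), "origin" and "rotation" of the camera in the world. Camera axes: x right, y down, z forward; pixel columns grow to the right and rows downward; lengths in mm; the calibration is good to about 2 mm. A picture is of the moment at which its call begins. There is no depth.
- close_job(): hands the job in; it is judged then, once.
The state is a dict: "clock": time; "joints": joint angles; "dq": joint speeds; "joint_torque": joint torques, N m; "tcp_pos": TCP position; "orientation": TCP orientation; "ft_force": force on the tool from outside, world axes, zero at the start; "torque": the same for the moment, N m; "opening": opening from 0.0 (shut) to 1.0 (fully open); "grip_force": force on a finger pad.
Only numpy, scipy, OpenCV 4.12 (cv2) and the standard library are available. Lean on these libraries where they do the work, as an engineer would, in place of code of your own. Each camera call takes 0.05 s, during which the arm holds its last target. There are 200 camera calls.

## Working session

There is one attempt and no reset: what is moved stays moved. The work goes in short steps, Python scripts to look and compute and a tool call to move; the robot and the scene stay as the last step left them, time stands still between calls to the robot, and variables do not carry over. Pictures are saved under pics/ and viewed, at most 14 in all, crops included, and the job is handed in when it is done.

Besides the shell and the picture viewer there is one more tool, called as name(argument=value, ...), one argument or row to a line, values as JSON. servo_tool: Moves the arm, as the interface text tells. Its arguments: {"type":"object","properties":{"plan":{"type":"string"}},"required":["plan"]}

```bash
mkdir -p pics; cat > h.py <<'E'
import numpy as np, cv2
from plant import *
from scipy.spatial.transform import Rotation as R
def snap(n,f=None):
    s=snapshot(n)
    if f: cv2.imwrite('pics/'+f,s['frame'][:,:,::-1])
    return s
def foc(s): return 240/np.tan(np.radians(s['vertical_fov']/2))
def ray(s,u,v):
    d=np.array([(u-s['cx'])/foc(s),(v-s['cy'])/foc(s),1.]); return np.array(s['origin']),np.array(s['rotation'])@d
def onz(s,u,v,z):
    o,d=ray(s,u,v); return o+d*(z-o[2])/d[2]
def proj(s,p):
    c=np.array(s['rotation']).T@(np.array(p)-np.array(s['origin'])); return c[:2]/c[2]*foc(s)+[s['cx'],s['cy']]
E
python3 - <<'E'
from h import *
for n in("scene","side","wrist"):
    s=snap(n,n+'0.png'); print(n,s['vertical_fov'],s['cx'],s['cy'],np.round(s['origin']),np.round(s['rotation'],3).tolist())
st=read_state(); print(st)
E
```

```text
scene 47.175523770461446 327.50096037965943 236.50384353274225 [1177.   37. 1259.] [-149.045, -0.265, 90.44]
side 57.61858990223239 324.34793696769464 237.03157168507434 [ 388. -952.  998.] [-130.888, 0.648, -7.233]
wrist 68.94469046977567 318.6756858972674 233.61542004773665 [119. 566. 372.] [164.867, 0.043, 71.539]
{'clock': 0.15, 'joints': array([ 5.96856199e+01,  1.03913021e+01,  9.21195741e+01, -1.35722887e-04,
        7.75677494e+01, -1.18214166e+01]), 'dq': array([ 0.06616891, -0.10165169, -0.19542861, -0.01072803,  0.01118687,
        0.07643097]), 'joint_torque': array([ 8.90551455e-04, -4.45265830e+01, -3.51692641e+01, -3.05001058e-04,
        5.93383433e-03, -8.50235807e-06]), 'tcp_pos': array([182.15665625, 544.92826549, 230.58999856]), 'orientation': array([-1.79923015e+02, -1.59776860e-02,  1.61507055e+02]), 'ft_force': array([0.09447853, 0.11417784, 0.10092852]), 'torque': array([-0.03644293,  0.01762671, -0.01456537]), 'grip_force': 0.0, 'opening': 0.9974286838676237}
```

View pics/scene0.png

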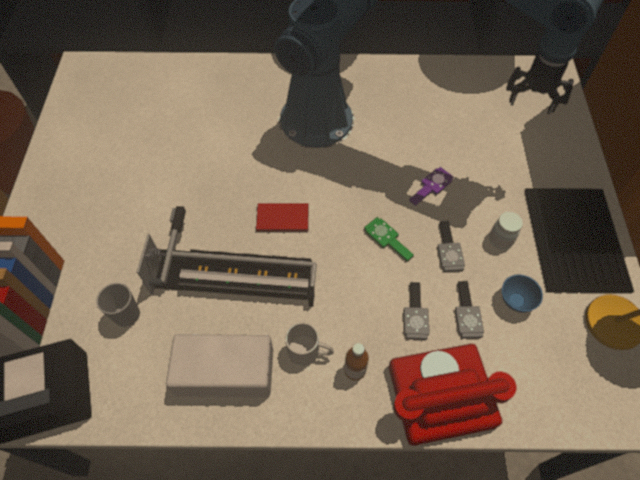

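View pics/side0.png

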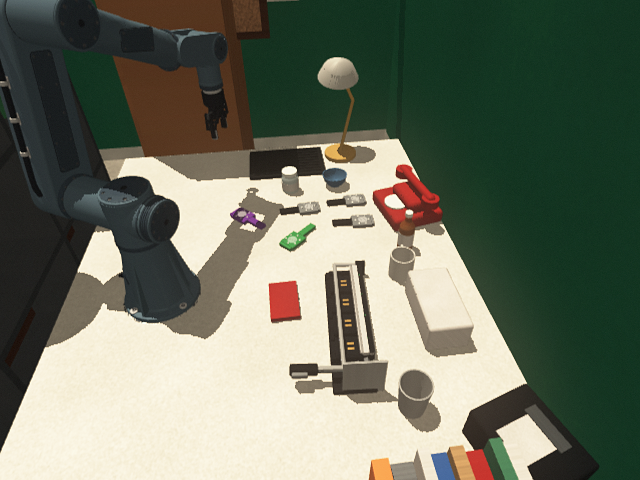

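The scene picture shows three grey-bladed pagers, at (450,250), (415,318) and (468,316). The look-alikes are green (385,232) and purple (435,183). The dock is around (225,275), with its lever grip at (178,217). I'll choose the three grey ones and check them in a close crop.

```bash
sed -i "s/np.array(s\['rotation'\])/rm(s)/g" h.py; cat >> h.py <<'E'
def rm(s): return R.from_euler('xyz',s['rotation'],degrees=True).as_matrix()
E
python3 - <<'E'
from h import *
s=snap('scene'); f=s['frame'][:,:,::-1]
np.save('scene0.npy',f)
a=cv2.resize(f[195:345,380:500],None,fx=4,fy=4,interpolation=cv2.INTER_CUBIC)
b=cv2.resize(f[195:310,130:330],None,fx=4,fy=4,interpolation=cv2.INTER_CUBIC)
cv2.imwrite('pics/a.png',a); cv2.imwrite('pics/b.png',b)
for p in [(450,255),(415,322),(468,320)]: print(onz(s,*p,14))
for p in [(178,217),(162,275),(315,290)]: print(onz(s,*p,42))
E
```

```text
[482.88417005 355.19146662  14.        ]
[669.13007137 250.64272481  14.        ]
[662.72614975 379.58750783  14.        ]
[ 391.30397084 -357.01730207   42.        ]
[ 562.43044481 -371.3449368    42.        ]
[599.57232622   7.91535756  42.        ]
```

View pics/a.png

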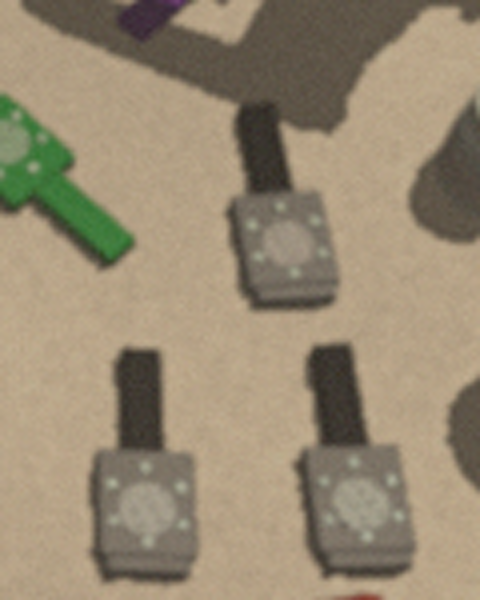

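View pics/b.png

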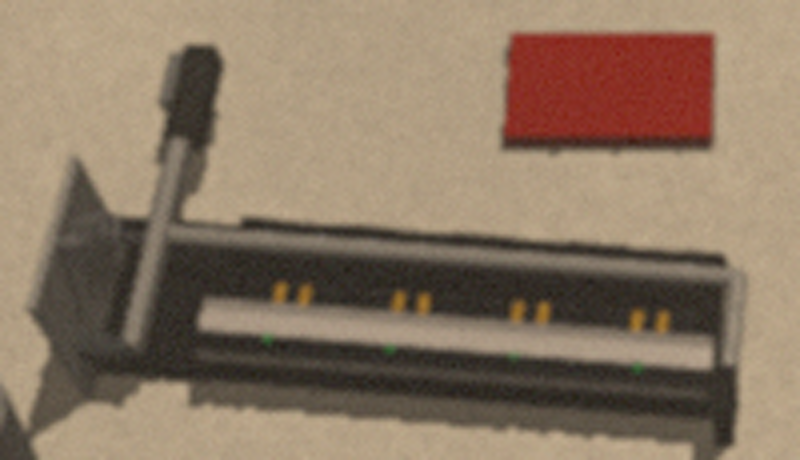

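The crops confirm three grey pagers with black handles. Disc centres in crop a are (288,241), (147,508) and (360,502). In crop b the bay contacts lie around (293,293) to (650,321), with the grip end at (200,48). Next I'll fit the poses.

```bash
python3 - <<'E'
from h import *
s=snap('scene'); w=snap('side')
A=lambda x,y:((x+.5)/4-.5+380,(y+.5)/4-.5+195)
B=lambda x,y:((x+.5)/4-.5+130,(y+.5)/4-.5+195)
r=lambda p:np.round(p,1)
for n,he,hb,d in [('A',(257,104),(271,190),(288,241)),('B',(140,350),(142,448),(147,508)),('C',(331,346),(346,443),(360,502))]:
    e,b,c=[onz(s,*A(*p),14) for p in(he,hb,d)]
    print(n,'end',r(e),'base',r(b),'disc',r(c),'len',r(np.linalg.norm((b-e)[:2])),r(np.linalg.norm((c-e)[:2])),'yaw',r(np.degrees(np.arctan2(*(b-e)[1::-1]))),r(np.degrees(np.arctan2(*(c-e)[1::-1]))))
c=[onz(s,*B(*p),20) for p in((293,293),(411,302),(530,312),(650,321))]
print(r(c)); v=c[3]-c[0]; print('len',np.linalg.norm(v),'yaw',np.degrees(np.arctan2(-v[0],v[1])))
c2=[onz(w,*p,20) for p in((344,283),(347,303),(349,323),(351,345))]; print(r(c2))
print('hood',r([onz(s,*B(*p),52) for p in((200,300),(712,337))]))
print('grip tip top',r(onz(s,*B(200,47),55)),'grip base',r(onz(s,*B(190,137),55)),'btn',r(onz(s,*B(167,83),42)))
print('side grip end',r(onz(w,290,371,42)))
E
```

```text
A end [377.2 350.   14. ] base [444.2 352.4  14. ] disc [482.5 359.4  14. ] len 67.1 105.7 yaw 2.1 5.1
B end [562.  257.7  14. ] base [628.8 253.9  14. ] disc [668.1 254.   14. ] len 67.0 106.2 yaw -3.2 -1.9
C end [558.  378.4  14. ] base [624.3 379.7  14. ] disc [663.  383.5  14. ] len 66.3 105.2 yaw 1.2 2.8
[[ 530.1 -278.4   20. ]
 [ 535.7 -203.    20. ]
 [ 542.1 -127.2   20. ]
 [ 547.7  -51.1   20. ]]
len 227.98101946388383 yaw -4.429794218237031
[[ 551.8  -51.6   20. ]
 [ 547.8 -131.1   20. ]
 [ 541.3 -203.4   20. ]
 [ 534.3 -275.9   20. ]]
hood [[ 552.2 -327.    52. ]
 [ 574.5  -10.5   52. ]]
grip tip top [ 366.3 -353.4   55. ] grip base [ 436.1 -349.7   55. ] btn [ 386.4 -375.2   42. ]
side grip end [ 368.6 -346.3   42. ]
```

```bash
cat >> h.py <<'E'
import sys
YAW=-4.43
def pose(p,tilt,yaw): return np.array(p,float),R.from_euler('xyz',[180,-tilt,yaw],degrees=True)
def rows(path,grip,start=None,vmax=45,wmax=8.2):
    """path: list of (p,R) waypoints; prints tool-axis rows, 8 to a call"""
    st=read_state()
    p,q=start or (np.array(st['tcp_pos']),R.from_euler('xyz',st['orientation'],degrees=True)); out=[]
    for P,Q in path:
        rv=(q.inv()*Q).as_rotvec(degrees=True); n=max(1,int(np.ceil(max(np.linalg.norm(P-p)/vmax,np.linalg.norm(rv)/wmax))))
        p0,q0=p,q
        for k in range(1,n+1):
            a=p0+(P-p0)*k/n; b=q0*R.from_rotvec(rv*k/n,degrees=True)
            d=np.round(q.inv().apply(a-p),1); w=np.round((q.inv()*b).as_rotvec(degrees=True),1)+0.
            p=p+q.apply(d); q=q*R.from_rotvec(w,degrees=True)
            out.append(' '.join('%g'%v for v in [grip,*(d+0.),*w]))
    while len(out)%8: out.append('%g 0 0 0 0 0 0'%grip)
    for i in range(0,len(out),8): print('; '.join(out[i:i+8]))
    print('end',np.round(p,1))
def S():
    st=read_state(); print('t',round(st['clock'],2),np.round(st['tcp_pos'],1),np.round(st['orientation'],1),'F',np.round(st['ft_force'],1),'open',round(st['opening'],3),'grip',round(st['grip_force'],1),'j',np.round(st['joints'],1))
E
python3 - <<'E'
from h import *
rows([pose((430,330,230),0,110),pose((480,0,230),0,50),pose((390-65,-354+5,190),30,YAW)],-1)
E
```

```text
-1 -37.9 -15.7 0.1 0 0 6.4; -1 -39.4 -11.4 0.2 0 0 6.5; -1 -40.4 -6.8 0.1 0 0 6.4; -1 -41 -2.3 0.1 0 0 6.5; -1 -40.9 2.4 0.1 0 0 6.4; -1 -40.4 6.9 0.2 0 0 6.4; -1 -39.4 11.4 0.1 0 0 6.5; -1 -37.9 15.8 0.1 0 0 6.4
-1 -40.9 -8.2 0 0 0 7.5; -1 -41.6 -2.9 0 0 0 7.5; -1 -41.7 2.7 0.1 0 0 7.5; -1 -40.9 8 0 0 0 7.5; -1 -39.5 13.3 0 0 0 7.5; -1 -37.5 18.4 0 0 0 7.5; -1 -34.8 23.1 0.1 0 0 7.5; -1 -31.4 27.4 0 0 0 7.5
-1 -40.8 11.7 4.5 -1.6 3.1 5.9; -1 -39.5 15.8 2.6 -1.6 3.1 5.9; -1 -37.8 19.7 1.1 -1.5 3 5.9; -1 -35.7 23.5 -0.3 -1.6 3.1 5.9; -1 -32.9 27 -1.4 -1.6 3.1 5.9; -1 -29.9 30.4 -2.3 -1.6 3.1 5.9; -1 -26.5 33.3 -3 -1.6 3.1 5.9; -1 -22.8 35.9 -3.4 -1.6 3 5.9
-1 -18.7 38.2 -3.4 -1.5 3.1 6; -1 0 0 0 0 0 0; -1 0 0 0 0 0 0; -1 0 0 0 0 0 0; -1 0 0 0 0 0 0; -1 0 0 0 0 0 0; -1 0 0 0 0 0 0; -1 0 0 0 0 0 0
end [ 325. -349.  190.]
```

servo_tool(
  plan="-1 -37.9 -15.7 0.1 0 0 6.4; -1 -39.4 -11.4 0.2 0 0 6.5; -1 -40.4 -6.8 0.1 0 0 6.4; -1 -41 -2.3 0.1 0 0 6.5; -1 -40.9 2.4 0.1 0 0 6.4; -1 -40.4 6.9 0.2 0 0 6.4; -1 -39.4 11.4 0.1 0 0 6.5; -1 -37.9 15.8 0.1 0 0 6.4",
)

```text
clock: 1.1
tcp_pos: [431.2, 328.9, 230.4]
orientation: [180.0, -0.0, 109.7]
ft_force: [-0.1, -0.3, 0.3]
opening: 1.002
grip_force: 0.0
```

servo_tool(
  plan="-1 -40.9 -8.2 0 0 0 7.5; -1 -41.6 -2.9 0 0 0 7.5; -1 -41.7 2.7 0.1 0 0 7.5; -1 -40.9 8 0 0 0 7.5; -1 -39.5 13.3 0 0 0 7.5; -1 -37.5 18.4 0 0 0 7.5; -1 -34.8 23.1 0.1 0 0 7.5; -1 -31.4 27.4 0 0 0 7.5",
)

```text
clock: 1.9
tcp_pos: [480.1, -1.6, 230.3]
orientation: [180.0, -0.0, 49.7]
ft_force: [0.1, -0.3, -0.1]
opening: 1.001
grip_force: 0.0
```

servo_tool(
  plan="-1 -40.8 11.7 4.5 -1.6 3.1 5.9; -1 -39.5 15.8 2.6 -1.6 3.1 5.9; -1 -37.8 19.7 1.1 -1.5 3 5.9; -1 -35.7 23.5 -0.3 -1.6 3.1 5.9; -1 -32.9 27 -1.4 -1.6 3.1 5.9; -1 -29.9 30.4 -2.3 -1.6 3.1 5.9; -1 -26.5 33.3 -3 -1.6 3.1 5.9; -1 -22.8 35.9 -3.4 -1.6 3 5.9",
)

```text
clock: 2.7
tcp_pos: [341.1, -312.0, 194.9]
orientation: [178.3, -27.0, 2.0]
ft_force: [0.8, -0.6, -0.6]
opening: 0.999
grip_force: 0.0
```

```bash
python3 - <<'E'
from h import *
S(); s=snap('wrist','w1.png'); print(s['origin'],s['rotation'])
for p in [(390,-354,42),(425,-357,42),(366,-352,42)]: print(proj(s,p))
rows([pose((325,-349,190),30,YAW)],-1)
E
```

```text
t 2.7 [ 341.1 -312.   194.9] [178.3 -27.    2. ] F [ 0.8 -0.6 -0.6] open 0.999 grip 0.0 j [-76.3 -14.2 124.5  28.9  64.9   0.7]
[ 334.07982723 -308.19290307  350.76231237] [-168.12110765   -1.49372429  -88.72577982]
[361.98932944 244.81238382]
[365.11051942 207.45917883]
[359.82850547 271.44380771]
-1 -13.6 31.1 -1.5 -1 2.9 5.1; -1 0 0 0 0 0 0; -1 0 0 0 0 0 0; -1 0 0 0 0 0 0; -1 0 0 0 0 0 0; -1 0 0 0 0 0 0; -1 0 0 0 0 0 0; -1 0 0 0 0 0 0
end [ 325. -349.  190.]
```

View pics/w1.png

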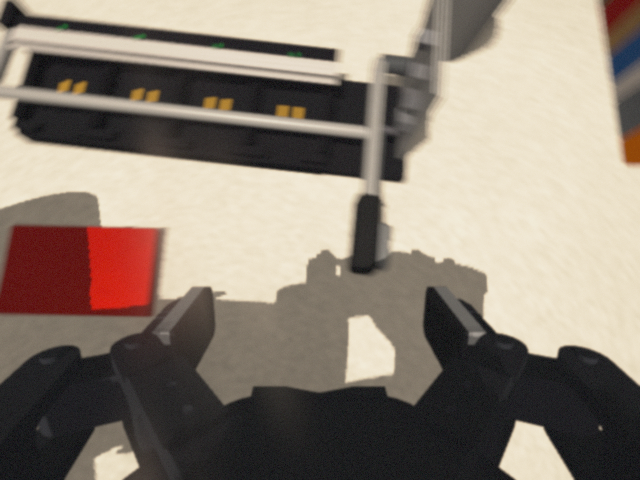

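The wrist view shows the lever grip from (370,197) to its end at (363,271), with the button on its right side and the contacts from (72,87) to (291,112). This agrees with the estimate to about 3 px.

```bash
cat >> h.py <<'E'
cy,sy=np.cos(np.radians(YAW)),np.sin(np.radians(YAW))
U=np.array([cy,sy,0]);V=np.array([-sy,cy,0]);Z=np.array([0,0,1.])
C=np.array([540,-167,0.])
def dk(x,y,z): return C+x*U+y*V+z*Z
def todk(p): p=np.array(p)-C; return np.array([p@U,p@V,p[2]])
E
python3 - <<'E'
from h import *
s=snap('wrist')
r=lambda p:np.round(p,1)
for p,z in [((72,87),20),((145,95),20),((218,104),20),((291,112),20),((367,235),55),((363,271),42),((370,197),48)]: print(p,r(todk(onz(s,*p,z))))
g=dk(-135,-199,42); d=pose(g,30,YAW)[1].apply([0,0,1])
print(g,d)
rows([pose(g-100*d,30,YAW),pose(g+14*d,30,YAW)],-1,vmax=35)
E
```

```text
(72, 87) [  3.2 102.7  20. ]
(145, 95) [ 1.9 26.9 20. ]
(218, 104) [ -0.5 -49.3  20. ]
(291, 112) [  -1.8 -125.4   20. ]
(367, 235) [-132.4 -206.7   55. ]
(363, 271) [-162.2 -207.    42. ]
(370, 197) [ -95.4 -208.4   48. ]
[ 390.03234628 -354.97793179   42.        ] [ 0.49850622 -0.03862054 -0.8660254 ]
-1 -9.7 11.6 19.8 -0.4 1 1.8; -1 -9.7 11.7 19.8 -0.4 1.1 1.8; -1 -9.8 11.9 19.6 -0.4 1 1.8; -1 0 0 28.5 0 0 0; -1 0 0 28.5 0 0 0; -1 0 0 28.5 0 0 0; -1 0 0 28.5 0 0 0; -1 0 0 0 0 0 0
end [ 397.  -355.5   29.9]
```

servo_tool(
  plan="-1 -9.7 11.6 19.8 -0.4 1 1.8; -1 -9.7 11.7 19.8 -0.4 1.1 1.8; -1 -9.8 11.9 19.6 -0.4 1 1.8; -1 0 0 0 0 0 0; -1 0 0 0 0 0 0; -1 0 0 0 0 0 0; -1 0 0 0 0 0 0; -1 0 0 0 0 0 0",
)

```text
clock: 3.6
tcp_pos: [344.4, -346.5, 130.0]
orientation: [179.9, -30.0, -3.7]
ft_force: [-0.4, 0.8, 0.4]
opening: 1.001
grip_force: 0.0
```

```bash
python3 - <<'E'
from h import *
S(); s=snap('wrist','w2.png'); r=lambda p:np.round(p,1)
print(proj(s,dk(-135,-198,55)),proj(s,dk(-160,-198,42)),proj(s,dk(0,-38,20)),proj(s,dk(0,-114,20)))
f=s['frame'].astype(int); m=((f[...,0]>140)&(f[...,2]<90)&(f[...,1]>80)).astype(np.uint8)
n,l,a,c=cv2.connectedComponentsWithStats(m)
for i in range(1,n):
    if a[i,4]>15: print(a[i,4],r(c[i]),r(todk(onz(s,*c[i],20))))
g=dk(-135,-199,42); d=pose(g,30,YAW)[1].apply([0,0,1])
rows([pose(g-100*d,30,YAW),pose(g+17*d,30,YAW)],-1,vmax=30)
E
```

```text
t 3.6 [ 344.4 -346.5  130. ] [179.9 -30.   -3.7] F [-0.4  0.8  0.4] open 1.001 grip 0.0 j [-79.   -3.5 125.4  35.9  55.5  -5.5]
[324.87087161 233.64262443] [324.2483123  272.94485602] [143.5968509   93.30416513] [229.91314899  94.28403653]
51 [46.6 88. ] [ 4.3 48.5 20. ]
50 [64.7 88.3] [ 4.2 32.4 20. ]
52 [132.5  89. ] [  4.3 -27.6  20. ]
53 [150.6  89.1] [  4.3 -43.5  20. ]
51 [218.3  90. ] [   4.2 -103.4   20. ]
52 [236.5  90.1] [   4.3 -119.5   20. ]
40 [626.6 106.1] [  -7.4 -460.3   20. ]
-1 -3.9 4.8 -0.8 -0.3 0 0.6; -1 0 0 29.2 0 0 0; -1 0 0 29.3 0 0 0; -1 -0.1 0.1 29.2 0 0 0; -1 0 0 29.3 0 0 0; -1 0 0 0 0 0 0; -1 0 0 0 0 0 0; -1 0 0 0 0 0 0
end [ 398.5 -355.7   27.2]
```

View pics/w2.png

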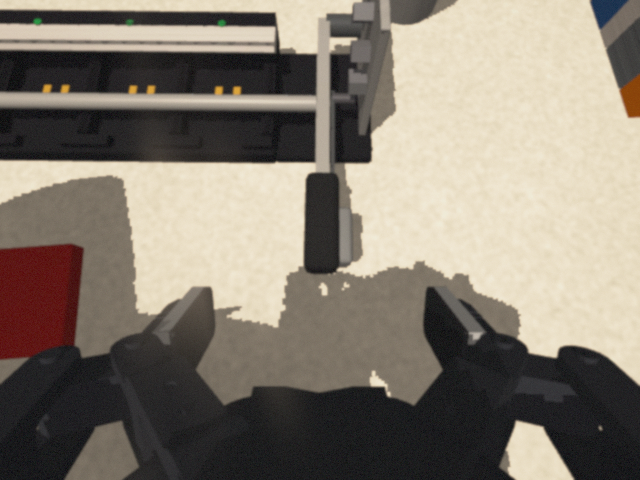

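The close view shows the grip from (322,175) to (322,272), with the button to its right at (346,235). The contacts put the dock centre about 2.4 mm further in +y, so I'll correct that and then grip.

```bash
sed -i 's/C=np.array(\[540,-167,0.\])/C=np.array([540,-164.6,0.])/' h.py; python3 - <<'E'
from h import *
g=dk(-135,-198,42); d=pose(g,30,YAW)[1].apply([0,0,1])
rows([pose(g-100*d,30,YAW),pose(g+17*d,30,YAW)],-1,vmax=30)
E
```

```text
-1 -4.1 1.4 -0.9 -0.3 0 0.6; -1 0 0 29.3 0 0 0; -1 0 0 29.2 0 0 0; -1 0 0.1 29.3 0 0 0; -1 0 0 29.2 0 0 0; -1 0 0 0 0 0 0; -1 0 0 0 0 0 0; -1 0 0 0 0 0 0
end [ 398.6 -352.3   27.3]
```

servo_tool(
  plan="-1 -4.1 1.4 -0.9 -0.3 0 0.6; -1 0 0 29.3 0 0 0; -1 0 0 29.2 0 0 0; -1 0 0.1 29.3 0 0 0; -1 0 0 29.2 0 0 0; -1 0 0 0 0 0 0; -1 0 0 0 0 0 0; 1 0 0 0 0 0 0",
)

```text
clock: 4.45
tcp_pos: [398.1, -352.8, 27.6]
orientation: [-180.0, -30.0, -4.5]
ft_force: [-0.3, -0.4, -0.4]
opening: 0.859
grip_force: 0.0
```

servo_tool(
  plan="1 0 0 0 0 0 0; 1 0 0 0 0 0 0; 1 0 0 0 0 0 0; 1 0 0 0 0 0 0; 1 0 0 0 0 0 0; 1 0 0 0 0 0 0; 1 0 0 0 0 0 0; 1 0 0 0 0 0 0",
)

```text
clock: 5.25
tcp_pos: [397.8, -352.0, 26.5]
orientation: [-179.9, -30.0, -4.5]
ft_force: [-6.6, 0.7, 2.5]
opening: 0.276
grip_force: 62.6
```

```bash
python3 - <<'E'
from h import *
S()
st=read_state(); p=np.array(st['tcp_pos']); q=R.from_euler('xyz',st['orientation'],degrees=True)
gp=p-19*q.apply([0,0,1]); print('grasp in dock',todk(gp))
H=np.array([55,-198,42.]); gd=todk(gp); v=gd-H; r0=np.hypot(v[0],v[2]); th0=np.arctan2(v[2],-v[0]); print(r0,np.degrees(th0))
path=[]
for k in range(1,17):
    a=k/16; th=th0+(np.radians(91)-th0)*a; t=30*(1-a)
    P,Q=pose(dk(H[0]-r0*np.cos(th),gd[1],H[2]+r0*np.sin(th)),t,YAW); path.append((P+19*Q.apply([0,0,1]),Q))
rows(path,1)
E
```

```text
t 5.25 [ 397.8 -352.    26.5] [-179.9  -30.    -4.5] F [-6.6  0.7  2.5] open 0.276 grip 62.6 j [-71.4  14.6 122.4  45.8  40.  -12. ]
grasp in dock [-136.75269843 -197.81565875   42.92068458]
191.75490870740586 0.2750987906953511
1 9.7 0 -15.9 -0.1 -1.9 -0.1; 1 10.8 0 -15.2 0 -1.8 0; 1 11.8 0 -14.4 0 -1.9 0; 1 12.6 0 -13.5 0 -1.9 0; 1 13.6 0 -12.7 0 -1.9 0; 1 14.3 0.1 -11.6 0 -1.8 0; 1 15.1 0 -10.7 0 -1.9 0; 1 15.7 0 -9.6 0 -1.9 0
1 16.4 0 -8.4 0 -1.9 0; 1 16.9 0 -7.4 0 -1.8 0; 1 17.3 0 -6.2 0 -1.9 0; 1 17.7 0 -4.9 0 -1.9 0; 1 17.9 0 -3.8 0 -1.9 0; 1 18.2 0 -2.5 0 -1.8 0; 1 18.3 0 -1.2 0 -1.9 0; 1 18.4 0 0 0 -1.9 0
end [ 582.9 -366.3  214.7]
```

servo_tool(
  plan="1 9.7 0 -15.9 -0.1 -1.9 -0.1; 1 10.8 0 -15.2 0 -1.8 0; 1 11.8 0 -14.4 0 -1.9 0; 1 12.6 0 -13.5 0 -1.9 0; 1 13.6 0 -12.7 0 -1.9 0; 1 14.3 0.1 -11.6 0 -1.8 0; 1 15.1 0 -10.7 0 -1.9 0; 1 15.7 0 -9.6 0 -1.9 0",
)

```text
clock: 6.05
tcp_pos: [449.4, -355.9, 159.4]
orientation: [180.0, -14.7, -4.4]
ft_force: [1.0, -7.2, -14.6]
opening: 0.271
grip_force: 62.3
```

servo_tool(
  plan="1 16.4 0 -8.4 0 -1.9 0; 1 16.9 0 -7.4 0 -1.8 0; 1 17.3 0 -6.2 0 -1.9 0; 1 17.7 0 -4.9 0 -1.9 0; 1 17.9 0 -3.8 0 -1.9 0; 1 18.2 0 -2.5 0 -1.8 0; 1 18.3 0 -1.2 0 -1.9 0; 1 18.4 0 0 0 -1.9 0",
)

```text
clock: 6.85
tcp_pos: [581.5, -366.0, 214.2]
orientation: [-180.0, 0.4, -4.4]
ft_force: [-7.6, -1.7, 0.1]
opening: 0.274
grip_force: 64.7
```

```bash
python3 - <<'E'
from h import *
S(); snap('side','s1.png'); 
import cv2
f=cv2.imread('pics/s1.png'); cv2.imwrite('pics/s1c.png',cv2.resize(f[180:420,240:480],None,fx=2.5,fy=2.5))
E
```

```text
t 6.85 [ 581.5 -366.   214.2] [-180.     0.4   -4.4] F [-7.6 -1.7  0.1] open 0.274 grip 64.7 j [-41.9  25.4  74.9  -0.2  80.   52.5]
```

View pics/s1c.png

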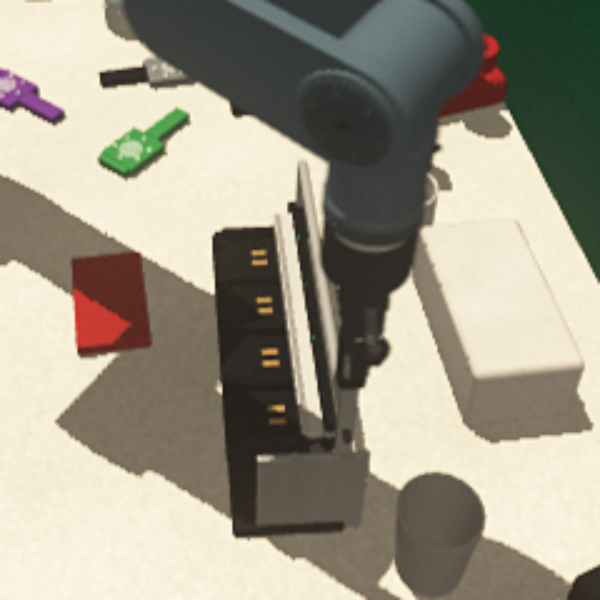

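The lever stands upright with the grip held at the top, and the bays are clear. I'll release it and go to the pagers.

```bash
python3 - <<'E'
from h import *
P0=pose((581.5,-366,214.2),0,YAW)
rows([pose((581.5,-366,300),0,YAW),pose((480,0,290),0,80),pose((410,350,190),0,182)],-1,start=P0)
E
```

```text
-1 0 0 -42.9 0 0 0; -1 0 0 -42.9 0 0 0; -1 -11.8 -32.5 0.9 0 0 -7.7; -1 -7.3 -33.7 0.9 0 0 -7.7; -1 -2.7 -34.4 0.9 0 0 -7.6; -1 1.8 -34.5 0.9 0 0 -7.7; -1 6.5 -33.9 0.9 0 0 -7.7; -1 10.9 -32.8 1 0 0 -7.7
-1 15.3 -31 0.9 0 0 -7.6; -1 19.1 -28.7 0.9 0 0 -7.7; -1 22.9 -25.8 0.9 0 0 -7.7; -1 26.1 -22.6 0.9 0 0 -7.7; -1 28.9 -18.9 0.9 0 0 -7.6; -1 25.6 -10 7.7 0 0 -7.8; -1 26.7 -6.4 7.7 0 0 -7.9; -1 27.3 -2.7 7.7 0 0 -7.8
-1 27.4 1 7.7 0 0 -7.9; -1 27.1 4.8 7.7 0 0 -7.8; -1 26.1 8.4 7.7 0 0 -7.9; -1 24.7 12 7.6 0 0 -7.8; -1 22.9 15.2 7.7 0 0 -7.9; -1 20.6 18.2 7.7 0 0 -7.8; -1 17.9 20.8 7.7 0 0 -7.9; -1 14.9 23 7.7 0 0 -7.8
-1 11.6 24.9 7.7 0 0 -7.9; -1 8.1 26.3 7.7 0 0 -7.8; -1 0 0 0 0 0 0; -1 0 0 0 0 0 0; -1 0 0 0 0 0 0; -1 0 0 0 0 0 0; -1 0 0 0 0 0 0; -1 0 0 0 0 0 0
end [410. 350. 190.]
```

servo_tool(
  plan="-1 0 0 0 0 0 0; -1 0 0 0 0 0 0; -1 0 0 0 0 0 0; -1 0 0 0 0 0 0; -1 0 0 0 0 0 0; -1 0 0 -40 0 0 0; -1 0 0 -43 0 0 0; -1 0 0 -43 0 0 0",
)

```text
clock: 7.7
tcp_pos: [582.9, -365.8, 342.1]
orientation: [180.0, 0.0, -4.4]
ft_force: [0.4, -0.8, 0.7]
opening: 0.999
grip_force: 0.0
```

servo_tool(
  plan="-1 -11.8 -32.5 0.9 0 0 -7.7; -1 -7.3 -33.7 0.9 0 0 -7.7; -1 -2.7 -34.4 0.9 0 0 -7.6; -1 1.8 -34.5 0.9 0 0 -7.7; -1 6.5 -33.9 0.9 0 0 -7.7; -1 10.9 -32.8 1 0 0 -7.7; -1 15.3 -31 0.9 0 0 -7.6; -1 19.1 -28.7 0.9 0 0 -7.7",
)

```text
clock: 8.5
tcp_pos: [508.6, -98.6, 333.6]
orientation: [179.9, 0.0, 57.3]
ft_force: [1.0, -0.1, -0.2]
opening: 1.001
grip_force: 0.0
```

servo_tool(
  plan="-1 22.9 -25.8 0.9 0 0 -7.7; -1 26.1 -22.6 0.9 0 0 -7.7; -1 28.9 -18.9 0.9 0 0 -7.6; -1 25.6 -10 7.7 0 0 -7.8; -1 26.7 -6.4 7.7 0 0 -7.9; -1 27.3 -2.7 7.7 0 0 -7.8; -1 27.4 1 7.7 0 0 -7.9; -1 27.1 4.8 7.7 0 0 -7.8",
)

```text
clock: 9.3
tcp_pos: [454.1, 135.4, 292.0]
orientation: [180.0, 0.0, 119.5]
ft_force: [0.9, 0.0, -0.8]
opening: 1.001
grip_force: 0.0
```

servo_tool(
  plan="-1 26.1 8.4 7.7 0 0 -7.9; -1 24.7 12 7.6 0 0 -7.8; -1 22.9 15.2 7.7 0 0 -7.9; -1 20.6 18.2 7.7 0 0 -7.8; -1 17.9 20.8 7.7 0 0 -7.9; -1 14.9 23 7.7 0 0 -7.8; -1 11.6 24.9 7.7 0 0 -7.9; -1 8.1 26.3 7.7 0 0 -7.8",
)

```text
clock: 10.1
tcp_pos: [411.1, 350.8, 230.4]
orientation: [180.0, 0.0, -177.7]
ft_force: [0.0, 0.1, -0.5]
opening: 1.0
grip_force: 0.0
```

```bash
python3 - <<'E'
from h import *
S(); s=snap('wrist','w3.png'); c=snap('scene','sc1.png')
for p in [(482,355,14),(377,350,14),(668,253,14)]: print(proj(s,p))
f=s['frame'].astype(int); mx=f.max(2); sat=mx-f.min(2)
print([f[int(v),int(u)].tolist() for u,v in [proj(s,(482,355,14)),proj(s,(460,335,14)),proj(s,(410,352,14)),proj(s,(480,310,0))]])
E
```

```text
t 10.1 [411.1 350.8 230.4] [ 180.     0.  -177.7] F [ 0.   0.1 -0.5] open 1.0 grip 0.0 j [ 27.9   6.   97.1  -0.   76.9 -64.4]
[319.78238635 269.7723874 ]
[319.18055701 172.42174964]
[230.4388206  408.58524273]
[[164, 154, 144], [59, 59, 53], [32, 32, 35], [102, 94, 82]]
```

View pics/w3.png

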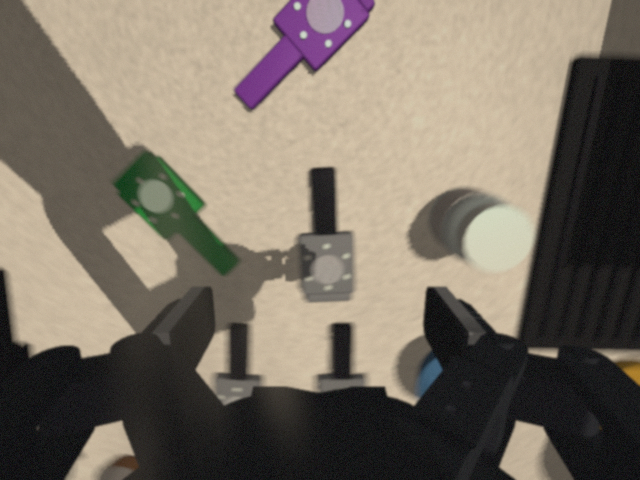

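The wrist view shows pager A's handle from (321,170) to (325,232), with its disc at (328,269). B's handle runs from (239,325) to (238,374) and C's from (341,325) to (341,374).

```bash
python3 - <<'E'
from h import *
s=snap('wrist'); r=lambda p:np.round(p,1)
pts={'A':[(321,170),(325,232),(328,268.5)],'B':[(239,325),(237.5,374)],'C':[(341.5,325),(341,374)]}
for k,v in pts.items():
    q=[onz(s,*p,14) for p in v]; print(k,r(q),'yaw',[r(np.degrees(np.arctan2(*(x-q[0])[1::-1]))) for x in q[1:]])
f=s['frame']; g=cv2.cvtColor(f,cv2.COLOR_RGB2GRAY)
# handle A mask
m=((g<70)).astype(np.uint8)[150:231,290:360]
n,l,a,c=cv2.connectedComponentsWithStats(m)
i=1+np.argmax(a[1:,4]); ys,xs=np.where(l==i); P=np.array([onz(s,x+290,y+150,14)[:2] for x,y in zip(xs,ys)])
mu=P.mean(0); w,vv=np.linalg.eigh(np.cov((P-mu).T)); d=vv[:,1]*np.sign(vv[0,1]); e=(P-mu)@d
print('A handle',mu,np.degrees(np.arctan2(d[1],d[0])),e.min(),e.max(),np.sqrt(12*w))
E
```

```text
A [[372.7 352.6  14. ]
 [437.2 359.6  14. ]
 [478.  364.7  14. ]] yaw [np.float64(6.2), np.float64(6.6)]
B [[550.5 266.9  14. ]
 [615.4 263.9  14. ]] yaw [np.float64(-2.6)]
C [[545.7 383.4  14. ]
 [610.4 386.5  14. ]] yaw [np.float64(2.8)]
A handle [403.7472887  353.04442368] 4.307332796829283 -30.92034446797258 31.885275866358864 [24.35665661 62.64846124]
```

```bash
python3 - <<'E'
from h import *
rows([pose((412,354,60),0,184.8),pose((412,354,3),0,184.8)],-1,vmax=40)
E
```

```text
-1 -0.3 0.7 34 0 0 -0.5; -1 -0.4 0.7 34 0 0 -0.6; -1 -0.3 0.7 33.9 0 0 -0.5; -1 -0.4 0.7 34 0 0 -0.6; -1 -0.4 0.7 34 0 -0.1 -0.5; -1 0 0 28.5 0 0 0; -1 0.1 0.1 28.5 0 0 0; -1 0 0 0 0 0 0
end [412. 354.   3.]
```

servo_tool(
  plan="-1 -0.3 0.7 34 0 0 -0.5; -1 -0.4 0.7 34 0 0 -0.6; -1 -0.3 0.7 33.9 0 0 -0.5; -1 -0.4 0.7 34 0 0 -0.6; -1 -0.4 0.7 34 0 0 -0.5; -1 0 0 28.5 0 0 0; -1 0 0 28.5 0 0 0; -1 0 0 0 0 0 0",
)

```text
clock: 11.05
tcp_pos: [410.8, 350.6, 0.4]
orientation: [-179.8, -0.4, -175.5]
ft_force: [-0.0, -0.9, -1.6]
opening: 0.999
grip_force: 0.0
```

servo_tool(
  plan="1 0 0 0 0 0 0; 1 0 0 0 0 0 0; 1 0 0 0 0 0 0; 1 0 0 0 0 0 0; 1 0 0 0 0 0 0; 1 0 0 0 0 0 0; 1 0 0 0 0 0 0; 1 0 0 0 0 0 0",
)

```text
clock: 11.85
tcp_pos: [414.2, 353.8, 5.1]
orientation: [180.0, 0.1, -175.3]
ft_force: [-0.1, -1.1, 6.3]
opening: 0.279
grip_force: 59.3
```

servo_tool(
  plan="1 0 0 0 0 0 0; 1 0 0 0 0 0 0; 1 0 0 -20 0 0 0; 1 0 0 -40 0 0 0; 1 0 0 -40 0 0 0; 1 0 0 -40 0 0 0; 1 0 0 0 0 0 0; 1 0 0 0 0 0 0",
)

```text
clock: 12.65
tcp_pos: [413.6, 353.7, 144.6]
orientation: [180.0, 0.1, -175.3]
ft_force: [-1.3, -1.1, -2.3]
opening: 0.285
grip_force: 59.5
```

```bash
python3 - <<'E'
from h import *
S(); s=snap('wrist','w4.png')
E
```

```text
t 12.65 [413.6 353.7 144.6] [ 1.800e+02  1.000e-01 -1.753e+02] F [-1.3 -1.1 -2.3] open 0.285 grip 59.5 j [ 28.   11.8 101.1  -0.   67.  -66.6]
```

View pics/w4.png

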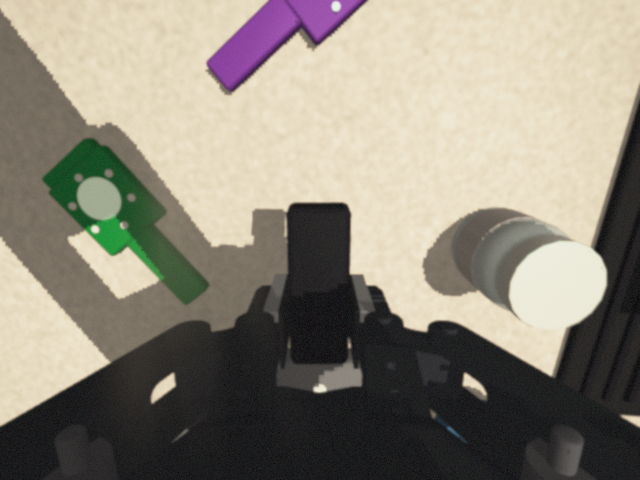

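The pager is held straight in the fingers. Its handle end is at (319,204).

```bash
cat >> h.py <<'E'
def held(s,pix,zb=5.1):
    """handle end pixel -> offset of pager origin ahead of the TCP axis, lateral"""
    st=read_state(); p=np.array(st['tcp_pos']); q=onz(s,*pix,p[2]-zb+14)
    yw=np.radians(st['orientation'][2]-180); e=q-p; return e@[np.cos(yw),np.sin(yw),0]+110, e@[-np.sin(yw),np.cos(yw),0]
def seat(bay,x,zn,tilt,L,zb=5.1):
    """TCP pose so that pager nose bottom is at dock x, height zn above bay floor, nose down by tilt (deg)"""
    yb=[-114,-38,38,114][bay]; n=dk(x,yb,20+zn); q=R.from_euler('xyz',[0,tilt,YAW],degrees=True)  # pager frame
    tcp=n+q.apply([-40-L,0,zb]); T=q*R.from_euler('xyz',[180,0,180],degrees=True)
    return tcp,T
E
python3 - <<'E'
from h import *
s=snap('wrist'); L,l=held(s,(319,204.5)); print(L,l)
w=seat(2,10,25,12,L); print(w[0],w[1].apply([0,0,1]),w[1].as_euler('xyz',degrees=True))
c=snap('scene'); f=c['frame'].astype(int); g=f.max(2)
rows([pose((430,230,150),0,183),pose((450,0,150),0,178),(w[0]+[0,0,60],w[1])],1)
E
```

```text
68.03904062089535 0.31459754915883487
[ 448.6000578  -119.4051483    72.45113237] [-0.20729054  0.01605932 -0.9781476 ] [180.   -12.   175.57]
1 -2.7 -41.2 -2.7 0 -0.1 0.6; 1 -3.1 -41.2 -2.7 -0.1 0 0.5; 1 -3.5 -41.2 -2.8 0 -0.1 0.6; 1 -1.3 -38.5 0 0 0 0.8; 1 -1.9 -38.4 0 0 0 0.9; 1 -2.5 -38.4 0 0 0 0.8; 1 -3 -38.3 0 0 0 0.8; 1 -3.5 -38.4 0 0 0 0.9
1 -4.2 -38.2 0 0 0 0.8; 1 -0.9 -39.8 5.9 -0.1 4 0.8; 1 -1.9 -39.8 5.7 -0.1 4 0.8; 1 -2.8 -39.7 5.4 -0.1 4 0.8; 1 0 0 0 0 0 0; 1 0 0 0 0 0 0; 1 0 0 0 0 0 0; 1 0 0 0 0 0 0
end [ 448.6 -119.4  132.5]
```

servo_tool(
  plan="1 -2.7 -41.2 -2.7 0 -0.1 0.6; 1 -3.1 -41.2 -2.7 -0.1 0 0.5; 1 -3.5 -41.2 -2.8 0 -0.1 0.6; 1 -1.3 -38.5 0 0 0 0.8; 1 -1.9 -38.4 0 0 0 0.9; 1 -2.5 -38.4 0 0 0 0.8; 1 -3 -38.3 0 0 0 0.8; 1 -3.5 -38.4 0 0 0 0.9",
)

```text
clock: 13.6
tcp_pos: [446.7, 37.6, 149.9]
orientation: [179.9, 0.0, 178.8]
ft_force: [1.0, -0.1, -0.7]
opening: 0.283
grip_force: 59.7
```

servo_tool(
  plan="1 -4.2 -38.2 0 0 0 0.8; 1 -0.9 -39.8 5.9 -0.1 4 0.8; 1 -1.9 -39.8 5.7 -0.1 4 0.8; 1 -2.8 -39.7 5.4 -0.1 4 0.8; 1 0 0 0 0 0 0; 1 0 0 0 0 0 0; 1 0 0 0 0 0 0; 1 0 0 0 0 0 0",
)

```text
clock: 14.4
tcp_pos: [449.5, -117.4, 133.5]
orientation: [179.8, -11.8, 175.7]
ft_force: [0.4, 0.2, -2.2]
opening: 0.279
grip_force: 59.8
```

```bash
python3 - <<'E'
from h import *
S(); s=snap('scene'); f=s['frame'][:,:,::-1]; a=cv2.resize(f[220:320,130:330],None,fx=4,fy=4,interpolation=cv2.INTER_CUBIC)
w=snap('wrist')['frame'][:,:,::-1]; cv2.imwrite('pics/c5.png',np.vstack([a[:300],cv2.resize(w[150:450],(800,375))[:300]]))
print([proj(s,p).round(1) for p in (dk(28,38,40),dk(43,-158,52),dk(43,158,52),dk(-55,-158,20),dk(-55,158,20))])
for b in range(4): print(proj(s,dk(4,-114+76*b,20)).round(1))
L=68.0
rows([seat(2,10,5,12,L)],1)
E
```

```text
t 14.4 [ 449.5 -117.4  133.5] [179.8 -11.8 175.7] F [ 0.4  0.2 -2.2] open 0.279 grip 59.8 j [ -26.3   11.5  103.8   -4.4   75.8 -110.5]
[array([259.8, 279.3]), array([179.1, 276.3]), array([307.4, 286.5]), array([190.4, 248.2]), array([311.7, 257.5])]
[202.6 269.7]
[232.2 272. ]
[262.1 274.3]
[292.  276.7]
1 -7.8 -1 40 0.1 0.1 0.1; 1 -7.8 -1 39.9 0 0.1 0; 1 0 0 0 0 0 0; 1 0 0 0 0 0 0; 1 0 0 0 0 0 0; 1 0 0 0 0 0 0; 1 0 0 0 0 0 0; 1 0 0 0 0 0 0
end [ 448.6 -119.4   52.5]
```

View pics/c5.png

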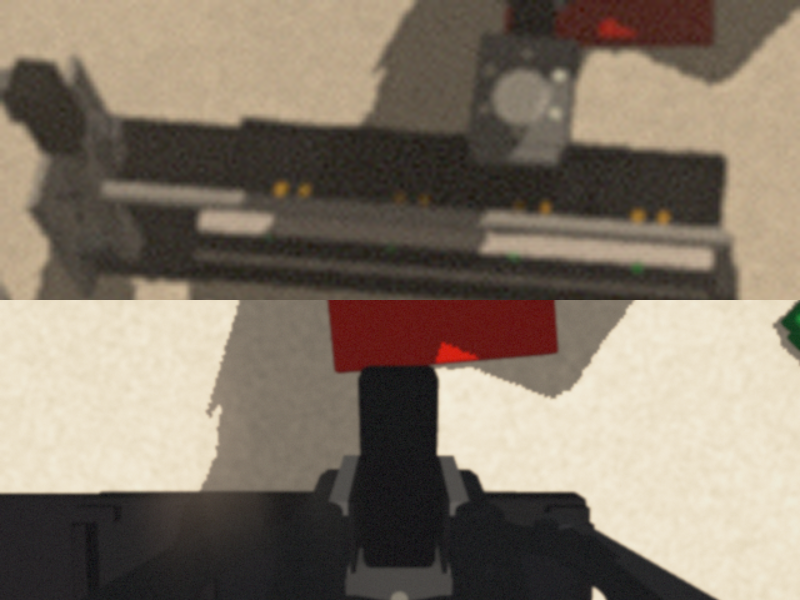

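The pager hovers in line with bay 2. The dock's front edge appears in the wrist view at v≈304.

```bash
python3 - <<'E'
from h import *
s=snap('wrist')
for z in (20,27,31): print(z,[todk(onz(s,u,304.3,z)).round(1) for u in (100,220)])
c=snap('scene')
for u,v in((245,120),(725,155),(110,118)):
  for z in (20,27,31): print(u,z,todk(onz(c,u/4+130-.4,v/4+220-.4,z)).round(1))
E
```

```text
20 [array([ -59.4, -128.3,   20. ]), array([-59.6, -36. ,  20. ])]
27 [array([ -61.3, -123.8,   27. ]), array([-61.4, -34. ,  27. ])]
31 [array([ -62.3, -121.3,   31. ]), array([-62.5, -32.9,  31. ])]
245 20 [ -51.  -155.9   20. ]
245 27 [ -47.2 -153.6   27. ]
245 31 [ -45.  -152.3   31. ]
725 20 [-52.5 156.   20. ]
725 27 [-48.7 156.5  27. ]
725 31 [-46.5 156.9  31. ]
110 20 [ -44.8 -243.2   20. ]
110 27 [ -41.1 -240.4   27. ]
110 31 [ -38.9 -238.8   31. ]
```

```bash
python3 - <<'E'
from h import *
L=71
rows([seat(2,8,5,12,L)],1,vmax=30); a=seat(2,8,5,12,L)
rows([seat(2,36,2,12,L)],1,start=a,vmax=8)
E
```

```text
1 -3.5 -0.6 26.8 0 0.1 0; 1 -3.5 -0.5 26.9 0.1 0.1 0.1; 1 -3.6 -0.5 26.8 0 0 0; 1 0 0 0 0 0 0; 1 0 0 0 0 0 0; 1 0 0 0 0 0 0; 1 0 0 0 0 0 0; 1 0 0 0 0 0 0
end [ 443.7 -119.    53. ]
1 -7 0 -0.7 0 0 0; 1 -7 0 -0.7 0 0 0; 1 -7 0 -0.8 0 0 0; 1 -7 0 -0.7 0 0 0; 1 0 0 0 0 0 0; 1 0 0 0 0 0 0; 1 0 0 0 0 0 0; 1 0 0 0 0 0 0
end [ 471.6 -121.2   50.1]
```

servo_tool(
  plan="1 -3.5 -0.6 26.8 0 0.1 0; 1 -3.5 -0.5 26.9 0.1 0.1 0.1; 1 -3.6 -0.5 26.8 0 0 0; 1 0 0 0 0 0 0; 1 0 0 0 0 0 0; 1 0 0 0 0 0 0; 1 0 0 0 0 0 0; 1 0 0 0 0 0 0",
)

```text
clock: 15.4
tcp_pos: [444.4, -120.0, 53.8]
orientation: [-180.0, -11.9, 175.5]
ft_force: [0.0, -0.3, -1.7]
opening: 0.277
grip_force: 63.7
```

servo_tool(
  plan="1 -7 0 -0.7 0 0 0; 1 -7 0 -0.7 0 0 0; 1 -7 0 -0.8 0 0 0; 1 -7 0 -0.7 0 0 0; 1 0 0 0 0 0 0; 1 0 0 0 0 0 0; 1 0 0 0 0 0 0; 1 0 0 0 0 0 0",
)

```text
clock: 16.2
tcp_pos: [471.2, -121.7, 49.6]
orientation: [180.0, -12.0, 175.5]
ft_force: [-0.6, -1.1, -2.4]
opening: 0.28
grip_force: 63.7
```

```bash
python3 - <<'E'
from h import *
S(); print(seat(2,36,2,12,71)[0]); L=71
a=seat(2,36,2,12,L); rows([seat(2,42,1,12,L)],1,start=a,vmax=1.5)
E
```

```text
t 16.2 [ 471.2 -121.7   49.6] [180.  -12.  175.5] F [-0.6 -1.1 -2.4] open 0.28 grip 63.7 j [ -25.6   21.6  102.5   -4.6   67.2 -108.9]
[ 471.63477879 -121.18970633   50.06675044]
1 -1.2 0 -0.1 0 0 0; 1 -1.2 0 0 0 0 0; 1 -1.2 0 -0.1 0 0 0; 1 -1.3 0 0 0 0 0; 1 -1.2 0 -0.1 0 0 0; 1 0 0 0 0 0 0; 1 0 0 0 0 0 0; 1 0 0 0 0 0 0
end [ 477.6 -121.7   49.1]
```

servo_tool(
  plan="1 -1.2 0 0 0 0 0; 1 -1.2 0 0 0 0 0; 1 -1.2 0 0 0 0 0; 1 -1.2 0 0 0 0 0; 1 0 0 0 0 0 0; 1 0 0 0 0 0 0; 1 0 0 0 0 0 0; 1 0 0 0 0 0 0",
)

```text
clock: 17.0
tcp_pos: [476.1, -122.2, 48.7]
orientation: [180.0, -12.0, 175.5]
ft_force: [-0.1, -0.5, -1.6]
opening: 0.28
grip_force: 63.7
```

servo_tool(
  plan="1 -1 0 0 0 0 0; 1 -1 0 0 0 0 0; 1 0 0 0 0 0 0; 1 -1 0 0 0 0 0; 1 0 0 0 0 0 0; 1 0 0 0 0 0 0; 1 0 0 0 0 0 0; 1 0 0 0 0 0 0",
)

```text
clock: 17.8
tcp_pos: [477.7, -122.2, 47.7]
orientation: [180.0, -12.2, 175.5]
ft_force: [-5.3, 0.9, 0.7]
opening: 0.282
grip_force: 63.8
```

Contact with the back wall came at TCP x=477.7, which fixes the effective grip offset at 69 mm. Now I'll back off slightly and lay the pager down.

```bash
python3 - <<'E'
from h import *
L=69; P=[seat(2,39,1,12,L)]+[seat(2,39,1,t,L) for t in (10.5,9,7.5,6,4.5,3,1.5,0)]+[seat(2,39,0,0,L)]
rows(P,1,vmax=5)
E
```

```text
1 1.3 0.5 -0.6 0.1 -0.2 -0.1; 1 0.1 0 2.8 0 -1.5 0; 1 0.1 0 2.9 0 -1.5 0; 1 0.1 0 2.8 0 -1.5 0; 1 0.1 0 2.9 0 -1.5 0; 1 0.1 0 2.8 0 -1.5 0; 1 0.1 0 2.9 0 -1.5 0; 1 0.1 0 2.8 0 -1.5 0
1 0.1 0 2.9 0 -1.5 0; 1 0 0 1 0 0 0; 1 0 0 0 0 0 0; 1 0 0 0 0 0 0; 1 0 0 0 0 0 0; 1 0 0 0 0 0 0; 1 0 0 0 0 0 0; 1 0 0 0 0 0 0
end [ 473.1 -121.3   25.1]
```

servo_tool(
  plan="1 2.3 0.4 -0.6 0 -0.2 0; 1 0.1 0 2.8 0 -1.5 0; 1 0.1 0 2.9 0 -1.5 0; 1 0.1 0 2.8 0 -1.5 0; 1 0.1 0 2.9 0 -1.5 0; 1 0.1 0 2.8 0 -1.5 0; 1 0 0 0 0 0 0; 1 0 0 0 0 0 0",
)

```text
clock: 18.6
tcp_pos: [474.7, -121.8, 35.5]
orientation: [180.0, -4.3, 175.5]
ft_force: [1.2, 0.6, -0.9]
opening: 0.281
grip_force: 63.7
```

```bash
python3 - <<'E'
from h import *
S(); print(seat(2,39,1,4.5,69)[0])
E
```

```text
t 18.6 [ 474.7 -121.8   35.5] [180.   -4.3 175.5] F [ 1.2  0.6 -0.9] open 0.281 grip 63.7 j [ -27.2   18.4  108.3   -2.    57.3 -111.6]
[ 473.87824231 -121.36351312   34.63631984]
```

servo_tool(
  plan="1 0.9 0 2.8 0 -1.5 0; 1 0.1 0 2.9 0 -1.5 0; 1 0.1 0 3.3 0 -1.4 0; 1 0 0 1.2 0 0 0; 1 0 0 0 0 0 0; 1 0 0 0 0 0 0; 1 0 0 0 0 0 0; 1 0 0 0 0 0 0",
)

```text
clock: 19.4
tcp_pos: [473.3, -121.7, 25.2]
orientation: [180.0, 0.1, 175.5]
ft_force: [0.8, -0.1, -0.6]
opening: 0.277
grip_force: 63.8
```

```bash
python3 - <<'E'
from h import *
S(); print(seat(2,39,0,0,69)[0])
E
```

```text
t 19.4 [ 473.3 -121.7   25.2] [1.800e+02 1.000e-01 1.755e+02] F [ 0.8 -0.1 -0.6] open 0.277 grip 63.8 j [-2.840e+01  1.670e+01  1.120e+02  1.000e-01  5.110e+01 -1.139e+02]
[ 473.14428959 -121.30665195   25.1       ]
```

servo_tool(
  plan="0 0 0 0 0 0 0; 0 0 0 0 0 0 0; 0 0 0 0 0 0 0; -0.5 0 0 0 0 0 0; -0.5 0 0 0 0 0 0; -0.5 0 0 -30 0 0 0; -0.5 0 0 -40 0 0 0; -1 0 0 -40 0 0 0",
)

```text
clock: 20.2
tcp_pos: [472.0, -121.3, 135.8]
orientation: [179.9, -0.0, 175.5]
ft_force: [0.9, -0.6, -0.5]
opening: 0.896
grip_force: 0.0
```

```bash
python3 - <<'E'
from h import *
S(); s=snap('scene'); f=s['frame'][:,:,::-1]; cv2.imwrite('pics/sc2.png',f)
rows([pose((500,0,180),0,178),pose((590,280,230),0,180)],-1,start=pose((473.3,-121.6,135),0,175.5))
a=cv2.resize(f[220:320,170:330],None,fx=5,fy=5,interpolation=cv2.INTER_CUBIC); cv2.imwrite('pics/c6.png',a)
for p in (dk(40,38,34),dk(-40,38,34),dk(-40,8,34),dk(-40,68,34),dk(-110,38,34),dk(0,38,34)): print(((proj(s,p)-[170,220])*5).round())
E
```

```text
t 20.2 [ 472.  -121.3  135.8] [179.9  -0.  175.5] F [ 0.9 -0.6 -0.5] open 0.896 grip 0.0 j [-2.840e+01  5.600e+00  1.094e+02  1.000e-01  6.510e+01 -1.139e+02]
-1 -5.7 41.1 -15 0 0 -0.8; -1 -6.3 41 -15 0 0 -0.9; -1 -6.9 41 -15 0 0 -0.8; -1 -11.4 40.4 -7.1 0 0 -0.3; -1 -11.7 40.4 -7.2 0 0 -0.3; -1 -11.9 40.3 -7.1 0 0 -0.3; -1 -12.1 40.2 -7.2 0 0 -0.2; -1 -12.2 40.2 -7.1 0 0 -0.3
-1 -12.4 40.1 -7.2 0 0 -0.3; -1 -12.7 40.1 -7.1 0 0 -0.3; -1 0 0 0 0 0 0; -1 0 0 0 0 0 0; -1 0 0 0 0 0 0; -1 0 0 0 0 0 0; -1 0 0 0 0 0 0; -1 0 0 0 0 0 0
end [590. 280. 230.]
[447. 324.]
[470. 182.]
[412. 178.]
[529. 187.]
[490.  65.]
[459. 252.]
```

View pics/c6.png

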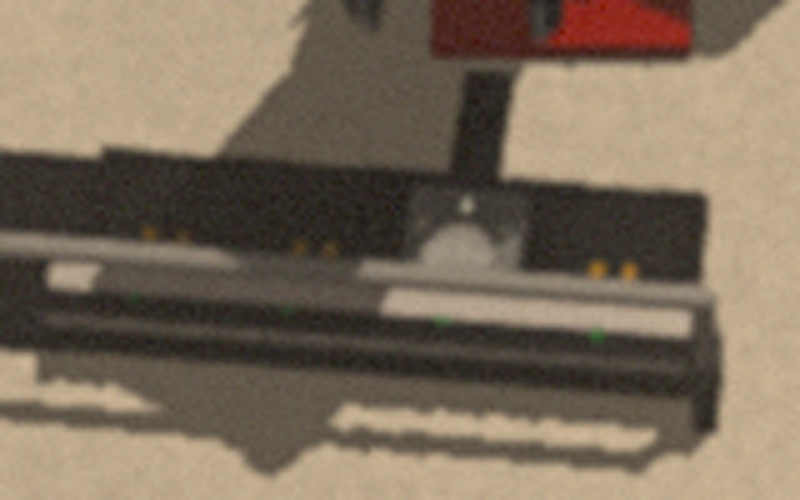

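The pager in bay 2 sits with its shoulders behind the lips and its handle end at (489,73). Next are pagers B and C.

servo_tool(
  plan="-1 -5.7 41.1 -15 0 0 -0.8; -1 -6.3 41 -15 0 0 -0.9; -1 -6.9 41 -15 0 0 -0.8; -1 -11.4 40.4 -7.1 0 0 -0.3; -1 -11.7 40.4 -7.2 0 0 -0.3; -1 -11.9 40.3 -7.1 0 0 -0.3; -1 -12.1 40.2 -7.2 0 0 -0.2; -1 -12.2 40.2 -7.1 0 0 -0.3",
)

```text
clock: 21.05
tcp_pos: [563.8, 201.8, 216.0]
orientation: [180.0, 0.1, 179.4]
ft_force: [1.1, -0.2, 0.5]
opening: 0.994
grip_force: 0.0
```

servo_tool(
  plan="-1 -12.4 40.1 -7.2 0 0 -0.3; -1 -12.7 40.1 -7.1 0 0 -0.3; -1 0 0 0 0 0 0; -1 0 0 0 0 0 0; -1 0 0 0 0 0 0; -1 0 0 0 0 0 0; -1 0 0 0 0 0 0; -1 0 0 0 0 0 0",
)

```text
clock: 21.85
tcp_pos: [589.4, 279.2, 230.5]
orientation: [180.0, 0.1, 179.9]
ft_force: [-0.9, -0.1, -0.3]
opening: 1.004
grip_force: 0.0
```

```bash
cat >> h.py <<'E'
def handles(s,v0=60,v1=300):
    g=cv2.cvtColor(s['frame'],cv2.COLOR_RGB2GRAY); m=(g<62).astype(np.uint8); m[v1:]=0; m[:v0]=0
    n,l,a,c=cv2.connectedComponentsWithStats(m)
    for i in range(1,n):
        if not 900<a[i,4]<3000: continue
        ys,xs=np.where(l==i); P=np.array([onz(s,x,y,14)[:2] for x,y in zip(xs,ys)]); mu=P.mean(0); w,vv=np.linalg.eigh(np.cov((P-mu).T)); d=vv[:,1]*np.sign(vv[0,1]); e=(P-mu)@d
        print('pix',c[i].round(),a[i].tolist(),'mu',mu.round(1),'yaw',np.degrees(np.arctan2(d[1],d[0])).round(1),'e',e.min().round(1),e.max().round(1),'size',np.sqrt(12*w).round(1),'end',(mu+d*e.min()).round(1))
E
python3 - <<'E'
from h import *
S(); s=snap('wrist','w7.png'); handles(s)
for p in [(482+186,253,14),(663,383,14)]: print(proj(s,p))
E
```

```text
t 21.85 [589.4 279.2 230.5] [1.800e+02 1.000e-01 1.799e+02] F [-0.9 -0.1 -0.3] open 1.004 grip 0.0 j [ 14.9  20.   80.3  -0.   79.7 -75. ]
pix [630. 149.] [612, 66, 28, 128, 1852] mu [533.6 589.7] yaw 7.4 e -77.4 45.2 size [ 20.1 102.6] end [456.9 579.7]
pix [415. 202.] [402, 170, 27, 66, 1615] mu [586.6 379.3] yaw 2.4 e -33.8 35.2 size [25.4 68.8] end [552.9 377.9]
pix [298. 206.] [286, 174, 25, 66, 1497] mu [590.7 257.8] yaw -2.3 e -33.7 35.3 size [23.8 68.8] end [557.1 259.2]
pix [587. 210.] [545, 176, 67, 87, 2562] mu [595.  558.8] yaw 29.9 e -48.4 50.3 size [39.1 89.3] end [553.1 534.6]
[294.77450251 276.10234586]
[413.53338786 271.72630409]
```

View pics/w7.png

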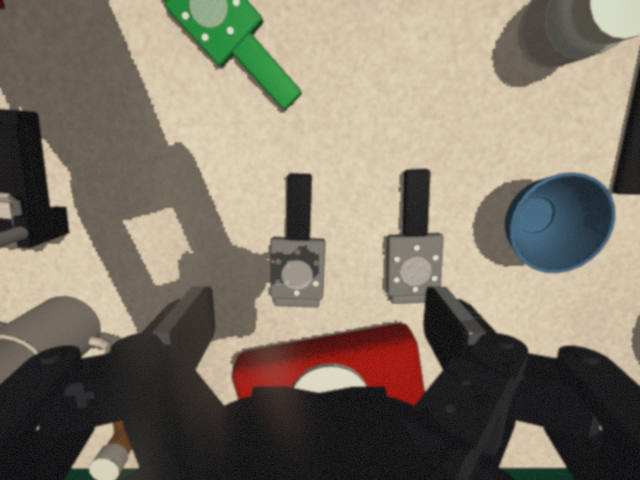

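The view shows B's handle at (298,206) and C's at (415,202), both undisturbed. I'll take B first.

```bash
python3 - <<'E'
from h import *
rows([pose((596,257.6,60),0,177.7),pose((596,257.6,3),0,177.7)],-1,vmax=40,start=pose((589.8,279.7,230),0,180))
L=71; a=pose((596,257.6,133),0,177.7); w=seat(1,8,5,12,L)
rows([pose((500,100,160),0,176.5),(w[0]+[0,0,75],w[1])],1,start=a)
E
```

```text
-1 -1.2 -4.4 34 0 0 0.5; -1 -1.3 -4.4 34 0 0 0.4; -1 -1.3 -4.4 34 0 0 0.5; -1 -1.4 -4.4 34 0 0 0.4; -1 -1.4 -4.4 34 0 0 0.5; -1 0 0 28.5 0 0 0; -1 0 0 28.5 0 0 0; -1 0 0 0 0 0 0
end [596.  257.6   3. ]
1 17.9 -32.3 -5.4 0 0 0.2; 1 17.8 -32.3 -5.4 0 0 0.3; 1 17.7 -32.4 -5.4 0 0 0.2; 1 17.5 -32.5 -5.4 0 0 0.3; 1 17.3 -32.6 -5.4 0 0 0.2; 1 6.3 -42.6 4.6 0 1.7 0.1; 1 6.1 -42.6 4.7 0 1.7 0.2; 1 5.8 -42.6 4.9 0 1.7 0.1
1 5.5 -42.6 5.1 -0.1 1.8 0.1; 1 5.4 -42.6 5.2 0 1.7 0.2; 1 5 -42.7 5.3 0 1.7 0.1; 1 4.8 -42.6 5.5 0 1.7 0.1; 1 0 0 0 0 0 0; 1 0 0 0 0 0 0; 1 0 0 0 0 0 0; 1 0 0 0 0 0 0
end [ 437.9 -194.8  128.1]
```

servo_tool(
  plan="-1 -1.2 -4.4 34 0 0 0.5; -1 -1.3 -4.4 34 0 0 0.4; -1 -1.3 -4.4 34 0 0 0.5; -1 -1.4 -4.4 34 0 0 0.4; -1 -1.4 -4.4 34 0 0 0.5; -1 0 0 28.5 0 0 0; -1 0 0 28.5 0 0 0; -1 0 0 0 0 0 0",
)

```text
clock: 22.7
tcp_pos: [592.2, 256.7, -1.3]
orientation: [-179.9, -0.4, 177.7]
ft_force: [-1.2, -0.1, -0.2]
opening: 1.003
grip_force: 0.0
```

servo_tool(
  plan="1 0 0 0 0 0 0; 1 0 0 0 0 0 0; 1 0 0 0 0 0 0; 1 0 0 0 0 0 0; 1 0 0 0 0 0 0; 1 0 0 0 0 0 0; 1 0 0 0 0 0 0; 1 0 0 0 0 0 0",
)

```text
clock: 23.5
tcp_pos: [597.1, 258.3, 5.3]
orientation: [179.9, 0.2, 177.7]
ft_force: [-0.1, -1.2, 7.2]
opening: 0.283
grip_force: 59.8
```

servo_tool(
  plan="1 0 0 0 0 0 0; 1 0 0 -10 0 0 0; 1 0 0 -40 0 0 0; 1 0 0 -40 0 0 0; 1 0 0 -40 0 0 0; 1 0 0 0 0 0 0; 1 0 0 0 0 0 0; 1 0 0 0 0 0 0",
)

```text
clock: 24.3
tcp_pos: [594.3, 257.7, 131.7]
orientation: [-180.0, -0.1, 177.7]
ft_force: [-0.5, -0.5, -2.1]
opening: 0.28
grip_force: 59.4
```

```bash
python3 - <<'E'
from h import *
S(); s=snap('wrist','w8.png')
g=cv2.cvtColor(s['frame'],cv2.COLOR_RGB2GRAY); print(g[190:216:2,319].tolist(), g[230,270:370:4].tolist())
E
```

```text
t 24.3 [594.3 257.7 131.7] [-1.800e+02 -1.000e-01  1.777e+02] F [-0.5 -0.5 -2.1] open 0.28 grip 59.4 j [ 13.   25.   85.4  -0.   69.6 -74.7]
[223, 221, 220, 221, 225, 225, 225, 210, 83, 25, 29, 37, 35] [119, 118, 117, 117, 104, 36, 35, 40, 40, 35, 40, 41, 38, 40, 40, 40, 40, 40, 43, 41, 105, 227, 230, 225, 229]
```

servo_tool(
  plan="1 17.9 -32.3 -5.4 0 0 0.2; 1 17.8 -32.3 -5.4 0 0 0.3; 1 17.7 -32.4 -5.4 0 0 0.2; 1 17.5 -32.5 -5.4 0 0 0.3; 1 17.3 -32.6 -5.4 0 0 0.2; 1 6.3 -42.6 4.6 0 1.7 0.1; 1 6.1 -42.6 4.7 0 1.7 0.2; 1 5.8 -42.6 4.9 0 1.7 0.1",
)

```text
clock: 25.15
tcp_pos: [471.4, -27.1, 145.1]
orientation: [180.0, -5.2, 176.1]
ft_force: [0.7, 0.3, -2.1]
opening: 0.282
grip_force: 59.5
```

servo_tool(
  plan="1 5.5 -42.6 5.1 -0.1 1.8 0.1; 1 5.4 -42.6 5.2 0 1.7 0.2; 1 5 -42.7 5.3 0 1.7 0.1; 1 4.8 -42.6 5.5 0 1.7 0.1; 1 0 0 0 0 0 0; 1 0 0 0 0 0 0; 1 0 0 0 0 0 0; 1 0 0 0 0 0 0",
)

```text
clock: 25.95
tcp_pos: [437.5, -193.0, 127.8]
orientation: [179.9, -12.0, 175.7]
ft_force: [0.8, -0.3, -1.4]
opening: 0.285
grip_force: 59.7
```

```bash
python3 - <<'E'
from h import *
S(); s=snap('wrist'); g=cv2.cvtColor(s['frame'],cv2.COLOR_RGB2GRAY); print(g[196:216:2,319].tolist(), g[230,270:370:4].tolist())
L=69.7; a=seat(1,8,5,12,L)
rows([a],1,vmax=30)
rows([seat(1,36,2,12,L)],1,start=a,vmax=7.2)
E
```

```text
t 25.95 [ 437.5 -193.   127.8] [179.9 -12.  175.7] F [ 0.8 -0.3 -1.4] open 0.285 grip 59.7 j [ -34.1   13.4  102.3   -6.1   74.9 -117.7]
[119, 120, 118, 118, 105, 47, 23, 22, 23, 28] [117, 121, 117, 118, 110, 25, 23, 19, 28, 26, 27, 27, 18, 27, 26, 29, 27, 22, 24, 28, 44, 116, 120, 120, 118]
1 -5.7 -0.6 24.4 0 0 0; 1 -5.7 -0.5 24.4 0 0 0.1; 1 -5.7 -0.6 24.4 0 0.1 0; 1 0 0 0 0 0 0; 1 0 0 0 0 0 0; 1 0 0 0 0 0 0; 1 0 0 0 0 0 0; 1 0 0 0 0 0 0
end [ 439.1 -194.9   52.8]
1 -7 0 -0.7 0 0 0; 1 -7 0 -0.7 0 0 0; 1 -7 0 -0.8 0 0 0; 1 -7 0 -0.7 0 0 0; 1 0 0 0 0 0 0; 1 0 0 0 0 0 0; 1 0 0 0 0 0 0; 1 0 0 0 0 0 0
end [ 467.  -197.1   49.8]
```

servo_tool(
  plan="1 -5.7 -0.6 24.4 0 0 0; 1 -5.7 -0.5 24.4 0 0 0; 1 -5.7 -0.6 24.4 0 0 0; 1 0 0 0 0 0 0; 1 0 0 0 0 0 0; 1 0 0 0 0 0 0; 1 0 0 0 0 0 0; 1 0 0 0 0 0 0",
)

```text
clock: 26.8
tcp_pos: [439.7, -196.5, 54.0]
orientation: [-180.0, -11.8, 175.6]
ft_force: [-0.5, -0.4, -2.2]
opening: 0.285
grip_force: 59.7
```

servo_tool(
  plan="1 -7 0 -0.7 0 0 0; 1 -7 0 -0.7 0 0 0; 1 -7 0 -0.8 0 0 0; 1 -7 0 -0.7 0 0 0; 1 0 0 0 0 0 0; 1 0 0 0 0 0 0; 1 0 0 0 0 0 0; 1 0 0 0 0 0 0",
)

```text
clock: 27.6
tcp_pos: [466.6, -198.3, 49.9]
orientation: [180.0, -11.9, 175.6]
ft_force: [0.7, -0.6, -2.2]
opening: 0.276
grip_force: 59.7
```

servo_tool(
  plan="1 -1.2 0 0 0 0 0; 1 -1.2 0 0 0 0 0; 1 -1.2 0 0 0 0 0; 1 0 0 0 0 0 0; 1 0 0 0 0 0 0; 1 0 0 0 0 0 0; 1 0 0 0 0 0 0; 1 0 0 0 0 0 0",
)

```text
clock: 28.4
tcp_pos: [470.4, -198.6, 49.2]
orientation: [180.0, -11.9, 175.6]
ft_force: [0.3, -0.3, -1.9]
opening: 0.287
grip_force: 59.7
```

servo_tool(
  plan="1 -1 0.6 0 0 0 0; 1 -1 0.4 0 0 0 0; 1 0 0 0 0 0 0; 1 0 0 0 0 0 0; 1 0 0 0 0 0 0; 1 0 0 0 0 0 0; 1 0 0 0 0 0 0; 1 0 0 0 0 0 0",
)

```text
clock: 29.2
tcp_pos: [470.6, -198.0, 48.6]
orientation: [180.0, -12.2, 175.6]
ft_force: [-7.4, -3.2, 0.5]
opening: 0.277
grip_force: 59.9
```

```bash
python3 - <<'E'
from h import *
S(); L=69.7
print(seat(1,40,1,12,L)[0])
E
```

```text
t 29.2 [ 470.6 -198.    48.6] [180.  -12.2 175.6] F [-7.4 -3.2  0.5] open 0.277 grip 59.9 j [ -32.5   24.1   99.1   -6.1   67.7 -115.2]
[ 471.02029994 -197.36983561   48.79646525]
```

servo_tool(
  plan="1 3 0 -0.5 0 -0.1 0; 1 0.1 0 2.8 0 -1.5 0; 1 0.1 0 2.9 0 -1.5 0; 1 0.1 0 2.8 0 -1.5 0; 1 0.1 0 2.9 0 -1.5 0; 1 0.1 0 2.8 0 -1.5 0; 1 0 0 0 0 0 0; 1 0 0 0 0 0 0",
)

```text
clock: 30.0
tcp_pos: [467.1, -197.4, 36.3]
orientation: [180.0, -4.3, 175.6]
ft_force: [0.5, 0.3, -2.2]
opening: 0.281
grip_force: 59.7
```

```bash
python3 - <<'E'
from h import *
S(); L=69.5
print(seat(1,39,1,4.5,L)[0]); rows([seat(1,39,1,3,L),seat(1,39,1,1.5,L),seat(1,39,0.5,0,L),seat(1,39,0,0,L)],1,vmax=5)
E
```

```text
t 30.0 [ 467.1 -197.4   36.3] [180.   -4.3 175.6] F [ 0.5  0.3 -2.2] open 0.281 grip 59.7 j [ -34.9   20.   105.9   -2.6   57.9 -119.1]
[ 467.51095125 -197.0979575    34.67554938]
1 -0.4 0.3 4.4 0 -1.3 0; 1 0.1 0 2.9 0 -1.5 0; 1 0.1 0 3.4 0 -1.5 0; 1 0 0 0.5 0 0 0; 1 0 0 0 0 0 0; 1 0 0 0 0 0 0; 1 0 0 0 0 0 0; 1 0 0 0 0 0 0
end [ 466.8 -197.    25.1]
```

servo_tool(
  plan="1 -0.2 0.3 4.4 0 -1.3 0; 1 0.1 0 2.9 0 -1.5 0; 1 0.1 0 3.4 0 -1.5 0; 1 0 0 0.5 0 0 0; 1 0 0 0 0 0 0; 1 0 0 0 0 0 0; 1 0 0 0 0 0 0; 1 0 0 0 0 0 0",
)

```text
clock: 30.8
tcp_pos: [466.9, -197.2, 25.2]
orientation: [180.0, 0.0, 175.6]
ft_force: [-1.1, 0.3, 3.1]
opening: 0.28
grip_force: 60.3
```

servo_tool(
  plan="0 0 0 0 0 0 0; 0 0 0 0 0 0 0; 0 0 0 0 0 0 0; -0.5 0 0 0 0 0 0; -0.5 0 0 0 0 0 0; -0.5 0 0 -30 0 0 0; -0.5 0 0 -40 0 0 0; -1 0 0 -40 0 0 0",
)

```text
clock: 31.6
tcp_pos: [465.8, -196.6, 135.5]
orientation: [179.9, -0.1, 175.6]
ft_force: [0.1, -0.7, -0.2]
opening: 0.897
grip_force: 0.0
```

```bash
python3 - <<'E'
from h import *
S(); s=snap('scene','sc3.png')
rows([pose((500,0,180),0,178),pose((585,378,230),0,182.4)],-1,start=pose((466.8,-197,135),0,175.5))
E
```

```text
t 31.6 [ 465.8 -196.6  135.5] [ 1.799e+02 -1.000e-01  1.756e+02] F [ 0.1 -0.7 -0.2] open 0.897 grip 0.0 j [ -36.4    8.   106.7    0.    65.4 -122. ]
-1 -3.5 39.8 -9 0 0 -0.5; -1 -3.9 39.8 -9 0 0 -0.5; -1 -4.2 39.7 -9 0 0 -0.5; -1 -4.6 39.7 -9 0 0 -0.5; -1 -4.9 39.6 -9 0 0 -0.5; -1 -8 42.3 -5.6 0 0 -0.5; -1 -8.3 42.2 -5.5 0 0 -0.5; -1 -8.7 42.2 -5.6 0 0 -0.5
-1 -9.1 42.1 -5.5 0 0 -0.5; -1 -9.5 42 -5.6 0 0 -0.4; -1 -9.7 41.9 -5.5 0 0 -0.5; -1 -10.1 41.9 -5.6 0 0 -0.5; -1 -10.5 41.8 -5.5 0 0 -0.5; -1 -10.8 41.6 -5.6 0 0 -0.5; -1 0 0 0 0 0 0; -1 0 0 0 0 0 0
end [585. 378. 230.]
```

servo_tool(
  plan="-1 -3.5 39.8 -9 0 0 -0.5; -1 -3.9 39.8 -9 0 0 -0.5; -1 -4.2 39.7 -9 0 0 -0.5; -1 -4.6 39.7 -9 0 0 -0.5; -1 -4.9 39.6 -9 0 0 -0.5; -1 -8 42.3 -5.6 0 0 -0.5; -1 -8.3 42.2 -5.5 0 0 -0.5; -1 -8.7 42.2 -5.6 0 0 -0.5",
)

```text
clock: 32.45
tcp_pos: [527.5, 127.8, 196.9]
orientation: [180.0, 0.0, 179.6]
ft_force: [0.5, -0.6, 0.5]
opening: 1.001
grip_force: 0.0
```

servo_tool(
  plan="-1 -9.1 42.1 -5.5 0 0 -0.5; -1 -9.5 42 -5.6 0 0 -0.4; -1 -9.7 41.9 -5.5 0 0 -0.5; -1 -10.1 41.9 -5.6 0 0 -0.5; -1 -10.5 41.8 -5.5 0 0 -0.5; -1 -10.8 41.6 -5.6 0 0 -0.5; -1 0 0 0 0 0 0; -1 0 0 0 0 0 0",
)

```text
clock: 33.25
tcp_pos: [583.3, 378.9, 229.1]
orientation: [-180.0, -0.1, -177.4]
ft_force: [0.4, 0.4, -0.1]
opening: 0.996
grip_force: 0.0
```

```bash
python3 - <<'E'
from h import *
S(); s=snap('wrist','w9.png'); handles(s)
E
```

```text
t 33.25 [583.3 378.9 229.1] [-1.800e+02 -1.000e-01 -1.774e+02] F [ 0.4  0.4 -0.1] open 0.996 grip 0.0 j [ 23.2  25.6  72.8   0.   81.6 -69.4]
pix [321. 209.] [309, 177, 24, 66, 1491] mu [586.7 381.2] yaw 2.0 e -33.7 35.2 size [23.5 69.4] end [553.1 380.1]
pix [482. 224.] [436, 190, 68, 87, 2030] mu [594.8 550.7] yaw 30.0 e -49.0 50.3 size [36.9 91.2] end [552.4 526.1]
```

```bash
python3 - <<'E'
from h import *
rows([pose((592,380.7,60),0,182.2),pose((592,380.7,3),0,182.2)],-1,vmax=40,start=pose((584.5,378,230),0,182.4))
L=69.7; a=pose((592,380.7,133),0,182.2); w=seat(3,8,5,12,L)
rows([pose((480,180,160),0,178.5),(w[0]+[0,0,75],w[1])],1,start=a)
E
```

```text
-1 -1.5 0.5 34 0 0 0; -1 -1.5 0.5 34 0 0 0.1; -1 -1.6 0.4 34 0 0 0; -1 -1.5 0.5 34 0 0 0.1; -1 -1.5 0.5 34 0 0 0; -1 0 0 28.5 0 0 0; -1 0 0 28.5 0 0 0; -1 0 0 0 0 0 0
end [592.  380.7   3. ]
1 19.9 -32.7 -4.5 0 0 0.6; 1 19.6 -32.9 -4.5 0 0 0.6; 1 19.3 -33.1 -4.5 0 0 0.6; 1 18.9 -33.4 -4.5 0 0 0.7; 1 18.5 -33.5 -4.5 0 0 0.6; 1 18.1 -33.7 -4.5 0 0 0.6; 1 3.9 -37.3 5.4 -0.1 2 0.5; 1 3.4 -37.4 5.4 0 2 0.5
1 2.8 -37.5 5.5 -0.1 2 0.5; 1 2.3 -37.4 5.6 0 2 0.4; 1 1.9 -37.5 5.6 -0.1 2 0.5; 1 1.4 -37.5 5.7 0 2 0.5; 1 0 0 0 0 0 0; 1 0 0 0 0 0 0; 1 0 0 0 0 0 0; 1 0 0 0 0 0 0
end [450.8 -43.4 127.8]
```

servo_tool(
  plan="-1 -1.5 0.5 34 0 0 0; -1 -1.5 0.5 34 0 0 0.1; -1 -1.6 0.4 34 0 0 0; -1 -1.5 0.5 34 0 0 0.1; -1 -1.5 0.5 34 0 0 0; -1 0 0 28.5 0 0 0; -1 0 0 28.5 0 0 0; -1 0 0 0 0 0 0",
)

```text
clock: 34.1
tcp_pos: [587.6, 377.5, -2.1]
orientation: [-179.8, -0.5, -177.8]
ft_force: [-0.3, 0.4, -0.1]
opening: 0.997
grip_force: 0.0
```

servo_tool(
  plan="1 0 0 0 0 0 0; 1 0 0 0 0 0 0; 1 0 0 0 0 0 0; 1 0 0 0 0 0 0; 1 0 0 0 0 0 0; 1 0 0 0 0 0 0; 1 0 0 0 0 0 0; 1 0 0 0 0 0 0",
)

```text
clock: 34.9
tcp_pos: [592.4, 381.5, 5.2]
orientation: [179.9, 0.1, -177.7]
ft_force: [-0.3, -0.3, 6.6]
opening: 0.279
grip_force: 59.9
```

servo_tool(
  plan="1 0 0 0 0 0 0; 1 0 0 -10 0 0 0; 1 0 0 -40 0 0 0; 1 0 0 -40 0 0 0; 1 0 0 -40 0 0 0; 1 0 0 0 0 0 0; 1 0 0 0 0 0 0; 1 0 0 0 0 0 0",
)

```text
clock: 35.7
tcp_pos: [590.0, 380.4, 131.6]
orientation: [-180.0, -0.2, -177.7]
ft_force: [-0.7, 0.1, -2.0]
opening: 0.279
grip_force: 59.3
```

```bash
cat >> h.py <<'E'
def hold():
    S(); s=snap('wrist'); g=cv2.cvtColor(s['frame'],cv2.COLOR_RGB2GRAY); print(g[194:240:2,319].tolist(), g[240,270:370:4].tolist())
E
python3 -c "
from h import *
hold()"
```

```text
t 35.7 [590.  380.4 131.6] [-180.    -0.2 -177.7] F [-0.7  0.1 -2. ] open 0.279 grip 59.3 j [ 23.1  31.4  76.2   0.   72.6 -69.2]
[232, 231, 231, 230, 230, 227, 168, 51, 29, 35, 38, 35, 38, 38, 41, 40, 32, 43, 38, 43, 40, 45, 45] [120, 119, 122, 122, 95, 30, 36, 42, 38, 34, 39, 39, 41, 44, 37, 44, 41, 44, 40, 39, 156, 228, 232, 231, 229]
```

servo_tool(
  plan="1 19.9 -32.7 -4.5 0 0 0.6; 1 19.6 -32.9 -4.5 0 0 0.6; 1 19.3 -33.1 -4.5 0 0 0.6; 1 18.9 -33.4 -4.5 0 0 0.7; 1 18.5 -33.5 -4.5 0 0 0.6; 1 18.1 -33.7 -4.5 0 0 0.6; 1 3.9 -37.3 5.4 -0.1 2 0.5; 1 3.4 -37.4 5.4 0 2 0.5",
)

```text
clock: 36.55
tcp_pos: [468.2, 104.6, 148.3]
orientation: [179.9, -4.2, 177.6]
ft_force: [1.6, 0.5, -2.3]
opening: 0.282
grip_force: 59.4
```

servo_tool(
  plan="1 2.8 -37.5 5.5 -0.1 2 0.5; 1 2.3 -37.4 5.6 0 2 0.4; 1 1.9 -37.5 5.6 -0.1 2 0.5; 1 1.4 -37.5 5.7 0 2 0.5; 1 0 0 0 0 0 0; 1 0 0 0 0 0 0; 1 0 0 0 0 0 0; 1 0 0 0 0 0 0",
)

```text
clock: 37.35
tcp_pos: [450.4, -42.4, 127.4]
orientation: [180.0, -12.0, 175.8]
ft_force: [0.0, 0.2, -1.4]
opening: 0.283
grip_force: 59.5
```

```bash
python3 - <<'E'
from h import *
hold(); L=70; a=seat(3,8,5,12,L)
rows([a],1,vmax=30)
rows([seat(3,36,2,12,L)],1,start=a,vmax=7.2)
E
```

```text
t 37.35 [450.4 -42.4 127.4] [180.  -12.  175.8] F [ 0.   0.2 -1.4] open 0.283 grip 59.5 j [ -18.4   10.8  105.5   -3.    75.4 -103.1]
[86, 86, 81, 77, 84, 115, 86, 31, 24, 21, 28, 21, 23, 13, 29, 24, 22, 22, 23, 23, 20, 28, 29] [124, 122, 121, 120, 162, 19, 28, 24, 30, 22, 28, 24, 25, 28, 27, 34, 40, 42, 40, 36, 146, 233, 234, 230, 230]
1 -5.2 -0.3 24.4 0 0 0.1; 1 -5.2 -0.3 24.3 0 0 0; 1 -5.2 -0.3 24.4 0 0 0.1; 1 0 0 0 0 0 0; 1 0 0 0 0 0 0; 1 0 0 0 0 0 0; 1 0 0 0 0 0 0; 1 0 0 0 0 0 0
end [450.5 -43.3  52.9]
1 -7 0 -0.7 0 0 0; 1 -7 0 -0.7 0 0 0; 1 -7 0 -0.8 0 0 0; 1 -7 0 -0.7 0 0 0; 1 0 0 0 0 0 0; 1 0 0 0 0 0 0; 1 0 0 0 0 0 0; 1 0 0 0 0 0 0
end [478.5 -45.5  49.9]
```

servo_tool(
  plan="1 -5.2 0 24.4 0 0 0.1; 1 -5.2 0 24.3 0 0 0; 1 -5.2 0 24.4 0 0 0.1; 1 0 0 0 0 0 0; 1 0 0 0 0 0 0; 1 0 0 0 0 0 0; 1 0 0 0 0 0 0; 1 0 0 0 0 0 0",
)

```text
clock: 38.2
tcp_pos: [451.5, -43.7, 53.9]
orientation: [-180.0, -11.9, 175.5]
ft_force: [0.1, -0.4, -1.8]
opening: 0.287
grip_force: 59.5
```

servo_tool(
  plan="1 -7 0 -0.7 0 0 0; 1 -7 0 -0.7 0 0 0; 1 -7 0 -0.8 0 0 0; 1 -7 0 -0.7 0 0 0; 1 -1.2 0 0 0 0 0; 1 -1.2 0 0 0 0 0; 1 -1.2 0 0 0 0 0; 1 0 0 0 0 0 0",
)

```text
clock: 39.0
tcp_pos: [481.7, -45.8, 49.0]
orientation: [-180.0, -12.1, 175.5]
ft_force: [-0.7, 0.5, -1.2]
opening: 0.285
grip_force: 59.5
```

servo_tool(
  plan="1 -1 0 0 0 0 0; 1 -1 0 0 0 0 0; 1 0 0 0 0 0 0; 1 0 0 0 0 0 0; 1 0 0 0 0 0 0; 1 0 0 0 0 0 0; 1 0 0 0 0 0 0; 1 0 0 0 0 0 0",
)

```text
clock: 39.8
tcp_pos: [481.8, -45.7, 48.3]
orientation: [180.0, -12.3, 175.5]
ft_force: [-7.0, 0.8, 0.9]
opening: 0.282
grip_force: 59.6
```

```bash
python3 - <<'E'
from h import *
hold(); print(seat(3,40.2,0,12,70)[0])
E
```

```text
t 39.8 [481.8 -45.7  48.3] [180.  -12.3 175.5] F [-7.   0.8  0.9] open 0.282 grip 59.6 j [ -17.6   21.7  102.5   -3.    67.7 -101.7]
[118, 117, 119, 118, 120, 117, 79, 33, 35, 37, 39, 33, 39, 37, 41, 41, 37, 41, 36, 38, 35, 38, 36] [121, 119, 118, 119, 93, 20, 22, 26, 29, 40, 38, 40, 35, 37, 40, 34, 39, 34, 37, 39, 147, 226, 226, 227, 219]
[482.66777796 -45.81672614  47.85883875]
```

Contact came where expected, so I'll lay it down.

servo_tool(
  plan="1 3 0 -0.5 0 -0.1 0; 1 0.1 0 2.8 0 -1.5 0; 1 0.1 0 2.9 0 -1.5 0; 1 0.1 0 2.8 0 -1.5 0; 1 0.1 0 2.9 0 -1.5 0; 1 0.1 0 2.8 0 -1.5 0; 1 0 0 0 0 0 0; 1 0 0 0 0 0 0",
)

```text
clock: 40.65
tcp_pos: [478.9, -45.8, 36.3]
orientation: [-180.0, -4.4, 175.5]
ft_force: [0.5, 0.6, -1.3]
opening: 0.282
grip_force: 59.5
```

```bash
python3 - <<'E'
from h import *
S(); L=70.5
rows([seat(3,39,1,3,L),seat(3,39,1,1.5,L),seat(3,39,0.5,0,L),seat(3,39,0,0,L)],1,vmax=5)
E
```

```text
t 40.65 [478.9 -45.8  36.3] [-180.    -4.4  175.5] F [ 0.5  0.6 -1.3] open 0.282 grip 59.5 j [ -18.9   17.4  109.4   -1.3   57.4 -103.6]
1 0.6 0.3 4.5 0 -1.4 -0.1; 1 0.1 0 2.9 0 -1.5 0; 1 0.1 0 3.4 0 -1.5 0; 1 0 0 0.5 0 0 0; 1 0 0 0 0 0 0; 1 0 0 0 0 0 0; 1 0 0 0 0 0 0; 1 0 0 0 0 0 0
end [477.5 -45.4  25.1]
```

servo_tool(
  plan="1 0.4 0.2 4.5 0 -1.4 0; 1 0.1 0 2.9 0 -1.5 0; 1 0.1 0 3.4 0 -1.5 0; 1 0 0 0.5 0 0 0; 1 0 0 0 0 0 0; 1 0 0 0 0 0 0; 1 0 0 0 0 0 0; 1 0 0 0 0 0 0",
)

```text
clock: 41.45
tcp_pos: [477.9, -45.6, 25.1]
orientation: [-180.0, 0.0, 175.5]
ft_force: [-2.1, -0.3, 3.5]
opening: 0.281
grip_force: 60.2
```

servo_tool(
  plan="0 0 0 0 0 0 0; 0 0 0 0 0 0 0; 0 0 0 0 0 0 0; -0.5 0 0 0 0 0 0; -0.5 0 0 0 0 0 0; -0.5 0 0 -30 0 0 0; -0.5 0 0 -40 0 0 0; -1 0 0 -40 0 0 0",
)

```text
clock: 42.25
tcp_pos: [476.7, -45.1, 135.4]
orientation: [180.0, -0.1, 175.5]
ft_force: [0.6, -0.4, 1.1]
opening: 0.896
grip_force: 0.0
```

servo_tool(
  plan="-1 0 0 -40 0 0 0; -1 0 0 -40 0 0 0; -1 20 0 -40 0 0 0; -1 20 0 -40 0 0 0; -1 0 0 0 0 0 0; -1 0 0 0 0 0 0; -1 0 0 0 0 0 0; -1 0 0 0 0 0 0",
)

```text
clock: 43.05
tcp_pos: [437.1, -41.9, 292.9]
orientation: [180.0, -0.2, 175.5]
ft_force: [1.1, -0.0, -0.0]
opening: 1.001
grip_force: 0.0
```

```bash
python3 - <<'E'
from h import *
S(); s=snap('scene'); f=s['frame'][:,:,::-1]; w=snap('wrist')['frame'][:,:,::-1]
cv2.imwrite('pics/c10.png',np.vstack([cv2.resize(f[150:350,160:500],(800,470),interpolation=cv2.INTER_CUBIC)]))
cv2.imwrite('pics/w10.png',w)
E
```

```text
t 43.05 [437.1 -41.9 292.9] [180.   -0.2 175.5] F [ 1.1 -0.  -0. ] open 1.001 grip 0.0 j [ -21.   -10.6  105.8   -0.    84.9 -106.5]
```

View pics/c10.png

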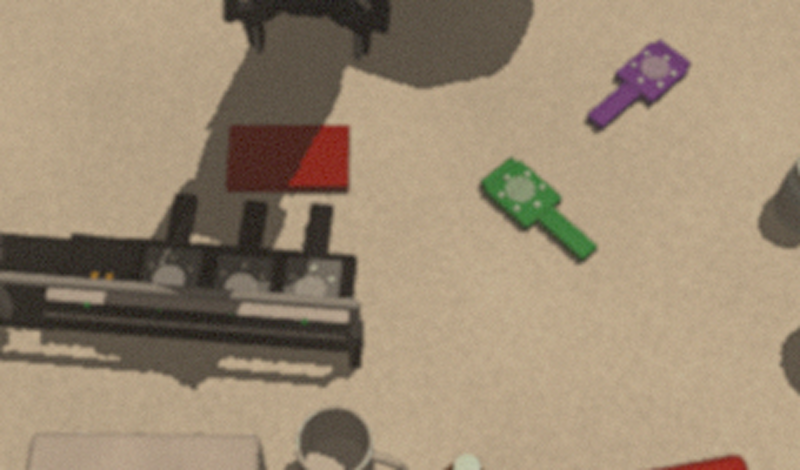

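All three grey pagers are seated in bays 1 to 3. Their handle ends in the crop are at about (184,197), (254,204) and (320,207), evenly spaced, and none are left on the counter. Now for the lever.

```bash
python3 - <<'E'
from h import *
s=snap('scene'); g=cv2.cvtColor(s['frame'],cv2.COLOR_RGB2GRAY).astype(np.float32)
smp=lambda P:cv2.remap(g,*[np.array([proj(s,p)[i] for p in P],np.float32)[None] for i in(0,1)],cv2.INTER_LINEAR)[0]
for b,y in ((1,-38),(2,38),(3,114)):
    t=np.arange(-130,-85,1.); pr=smp([dk(x,y,34) for x in t]); d=np.gradient(cv2.GaussianBlur(pr[None],(5,1),1)[0]); 
    u=np.arange(-30,31,1.); pc=smp([dk(-85,y+v,34) for v in u]); dc=np.gradient(cv2.GaussianBlur(pc[None],(5,1),1)[0])
    print(b,'end x',t[d.argmin()],'edges',u[dc.argmin()],u[dc.argmax()])
rows([pose((470,-150,310),0,85),pose((581.5,-366,310),0,YAW),pose((581.5,-366,214),0,YAW)],-1,start=pose((437.5,-42.5,294),0,175.5))
E
```

```text
1 end x -126.0 edges -17.0 14.0
2 end x -104.0 edges -10.0 16.0
3 end x -106.0 edges -13.0 12.0
-1 -3.4 -8.7 -1.3 0 0 7.5; -1 -4.5 -8.2 -1.4 0 0 7.6; -1 -5.6 -7.5 -1.3 0 0 7.5; -1 -6.5 -6.8 -1.3 0 0 7.6; -1 -7.3 -5.8 -1.4 0 0 7.5; -1 -8 -4.8 -1.3 0 0 7.6; -1 -8.6 -3.7 -1.3 0 0 7.5; -1 -9 -2.6 -1.4 0 0 7.5
-1 -9.3 -1.4 -1.3 0 0 7.6; -1 -9.3 -0.1 -1.3 0 0 7.5; -1 -9.3 1.1 -1.4 0 0 7.6; -1 -9.1 2.3 -1.3 0 0 7.5; -1 -18.7 11.8 0 0 0 8.1; -1 -16.8 14.3 0 0 0 8.2; -1 -14.6 16.6 0 0 0 8.1; -1 -12.1 18.5 0 0 0 8.1
-1 -9.4 20 0 0 0 8.1; -1 -6.5 21.1 0 0 0 8.2; -1 -3.5 21.9 0 0 0 8.1; -1 -0.3 22.1 0 0 0 8.1; -1 2.8 21.9 0 0 0 8.2; -1 5.9 21.3 0 0 0 8.1; -1 8.9 20.2 0 0 0 8.1; -1 0 0 32 0 0 0
-1 0 0 32 0 0 0; -1 0 0 32 0 0 0; -1 0 0 0 0 0 0; -1 0 0 0 0 0 0; -1 0 0 0 0 0 0; -1 0 0 0 0 0 0; -1 0 0 0 0 0 0; -1 0 0 0 0 0 0
end [ 581.5 -366.   214. ]
```

servo_tool(
  plan="-1 -3.4 -8.7 -1.3 0 0 7.5; -1 -4.5 -8.2 -1.4 0 0 7.6; -1 -5.6 -7.5 -1.3 0 0 7.5; -1 -6.5 -6.8 -1.3 0 0 7.6; -1 -7.3 -5.8 -1.4 0 0 7.5; -1 -8 -4.8 -1.3 0 0 7.6; -1 -8.6 -3.7 -1.3 0 0 7.5; -1 -9 -2.6 -1.4 0 0 7.5",
)

```text
clock: 44.0
tcp_pos: [459.3, -114.1, 304.7]
orientation: [-179.9, -0.1, 114.9]
ft_force: [-0.4, 0.9, 0.2]
opening: 1.004
grip_force: 0.0
```

servo_tool(
  plan="-1 -9.3 -1.4 -1.3 0 0 7.6; -1 -9.3 -0.1 -1.3 0 0 7.5; -1 -9.3 1.1 -1.4 0 0 7.6; -1 -9.1 2.3 -1.3 0 0 7.5; -1 -18.7 11.8 0 0 0 8.1; -1 -16.8 14.3 0 0 0 8.2; -1 -14.6 16.6 0 0 0 8.1; -1 -12.1 18.5 0 0 0 8.1",
)

```text
clock: 44.8
tcp_pos: [511.0, -228.9, 309.8]
orientation: [-179.9, 0.0, 52.2]
ft_force: [0.5, 0.0, 0.5]
opening: 1.0
grip_force: 0.0
```

servo_tool(
  plan="-1 -9.4 20 0 0 0 8.1; -1 -6.5 21.1 0 0 0 8.2; -1 -3.5 21.9 0 0 0 8.1; -1 -0.3 22.1 0 0 0 8.1; -1 2.8 21.9 0 0 0 8.2; -1 5.9 21.3 0 0 0 8.1; -1 8.9 20.2 0 0 0 8.1; -1 0 0 0 0 0 0",
)

```text
clock: 45.6
tcp_pos: [581.8, -367.8, 308.6]
orientation: [-180.0, 0.1, -4.7]
ft_force: [0.5, -0.2, -0.5]
opening: 1.0
grip_force: 0.0
```

```bash
python3 - <<'E'
from h import *
S(); s=snap('wrist','w11.png')
print(proj(s,dk(55,-198,257)),proj(s,dk(55,-198,202)))
w=snap('side'); g=w['frame']; print([proj(w,dk(55,-198,z)).round() for z in (42,200,257)])
rows([pose((581.5,-366,310),0,YAW),pose((581.5,-366,214),0,YAW)],-1)
E
```

```text
t 45.6 [ 581.8 -367.8  308.6] [-1.8e+02  1.0e-01 -4.7e+00] F [ 0.5 -0.2 -0.5] open 1.0 grip 0.0 j [-42.1  22.2  68.5  -0.   89.4  52.5]
[315.91884423 258.59640077] [316.58374601 233.77329795]
[array([375., 368.]), array([380., 329.]), array([382., 312.])]
-1 0.1 0.4 -0.8 -0.1 0.1 0.1; -1 0 0 32 0 0 0; -1 0 -0.1 32 0 0 0; -1 0 0 32 0 0 0; -1 0 0 0 0 0 0; -1 0 0 0 0 0 0; -1 0 0 0 0 0 0; -1 0 0 0 0 0 0
end [ 581.5 -366.   214. ]
```

View pics/w11.png

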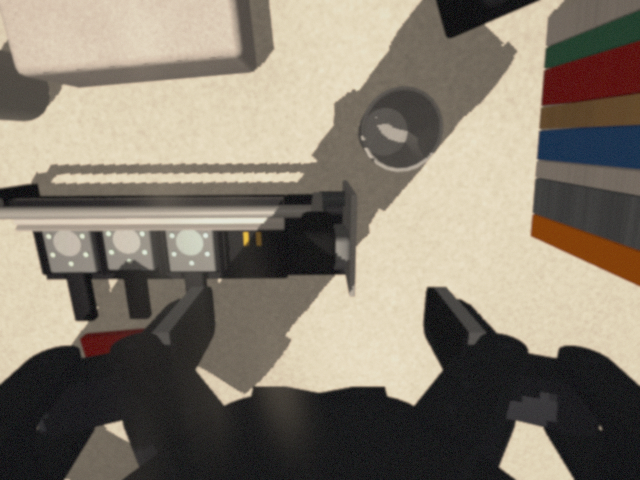

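The wrist view shows the three pagers square in their bays, at discs (67,243), (127,241) and (189,241). The lever grip isn't at its expected (316,258), so I'll find it by numbers in the other views.

```bash
python3 - <<'E'
from h import *
s=snap('scene'); w=snap('side'); v=snap('wrist')
im={'scene':s,'side':w,'wrist':v}
old=cv2.imread('pics/sc3.png')[:,:,::-1]
for th in (-.2,-.1,0,.1,.2,.28,.4,.7,1,1.3):
    o=[]
    for n,c in im.items():
        for r in (60,120,190): 
            p=proj(c,dk(55-r*np.sin(th),-198,42+r*np.cos(th))); u=p.round().astype(int)
            x=c['frame'][min(max(u[1],0),479),min(max(u[0],0),639)].mean().round()
            o.append((n[:2],u.tolist(),int(x)))
            if n=='scene': o.append(int(old[u[1],u[0]].mean()))
    print(th,o)
E
```

```text
-0.2 [('sc', [155, 275], 63), 69, ('sc', [147, 268], 51), 62, ('sc', [137, 258], 169), 171, ('si', [382, 354], 109), ('si', [389, 339], 235), ('si', [398, 320], 234), ('wr', [320, 195], 70), ('wr', [320, 192], 76), ('wr', [321, 186], 106)]
-0.1 [('sc', [156, 272], 64), 66, ('sc', [148, 263], 66), 70, ('sc', [139, 250], 48), 53, ('si', [380, 354], 51), ('si', [384, 339], 156), ('si', [390, 320], 202), ('wr', [320, 201], 69), ('wr', [320, 206], 68), ('wr', [321, 216], 23)]
0 [('sc', [157, 270], 74), 76, ('sc', [150, 258], 58), 64, ('sc', [141, 242], 47), 54, ('si', [377, 354], 86), ('si', [379, 339], 87), ('si', [381, 320], 72), ('wr', [320, 207], 69), ('wr', [320, 220], 24), ('wr', [321, 244], 35)]
0.1 [('sc', [157, 268], 72), 119, ('sc', [151, 253], 52), 69, ('sc', [143, 235], 127), 131, ('si', [375, 354], 78), ('si', [374, 339], 116), ('si', [373, 320], 193), ('wr', [320, 213], 23), ('wr', [320, 234], 36), ('wr', [320, 271], 26)]
0.2 [('sc', [158, 266], 67), 128, ('sc', [153, 249], 49), 89, ('sc', [146, 228], 171), 172, ('si', [372, 355], 53), ('si', [369, 340], 41), ('si', [364, 32
[... 577 characters left out ...]
259], 40), 54, ('sc', [161, 235], 165), 172, ('sc', [160, 207], 171), 176, ('si', [361, 358], 38), ('si', [345, 348], 32), ('si', [326, 335], 208), ('wr', [320, 240], 39), ('wr', [320, 290], 109), ('wr', [320, 364], 210)]
1 [('sc', [165, 257], 40), 52, ('sc', [166, 233], 169), 171, ('sc', [168, 204], 170), 174, ('si', [356, 362], 84), ('si', [335, 355], 36), ('si', [310, 347], 110), ('wr', [320, 246], 27), ('wr', [320, 300], 214), ('wr', [320, 370], 213)]
1.3 [('sc', [167, 258], 40), 47, ('sc', [171, 234], 165), 171, ('sc', [175, 208], 173), 176, ('si', [352, 366], 85), ('si', [329, 363], 105), ('si', [301, 360], 110), ('wr', [320, 248], 26), ('wr', [320, 299], 214), ('wr', [319, 359], 209)]
```

The side and scene samples put the grip at about 0 rad. The dark square at (286–335, 220–272) in the wrist view was its end face. I'll descend and squeeze.

servo_tool(
  plan="-1 3 0 -0.8 0 0 0; -1 0 0 30 0 0 0; -1 0 0 32 0 0 0; -1 0 0 32 0 0 0; -1 0 0 0 0 0 0; -1 0 0 0 0 0 0; -1 0 0 0 0 0 0; 1 0 0 0 0 0 0",
)

```text
clock: 46.65
tcp_pos: [585.6, -366.7, 220.4]
orientation: [179.8, -0.2, -4.4]
ft_force: [0.5, -0.2, 0.1]
opening: 0.86
grip_force: 0.0
```

servo_tool(
  plan="1 0 0 0 0 0 0; 1 0 0 0 0 0 0; 1 0 0 0 0 0 0; 1 0 0 0 0 0 0; 1 0 0 0 0 0 0; 1 0 0 0 0 0 0; 1 0 0 0 0 0 0; 1 0 0 0 0 0 0",
)

```text
clock: 47.45
tcp_pos: [585.0, -366.4, 219.0]
orientation: [179.9, -0.1, -4.4]
ft_force: [-0.6, -0.6, 5.6]
opening: 0.273
grip_force: 61.5
```

```bash
python3 - <<'E'
from h import *
S()
st=read_state(); p=np.array(st['tcp_pos']); q=R.from_euler('xyz',st['orientation'],degrees=True)
gd=todk(p-19*q.apply([0,0,1])); H=np.array([55,-198,42.]); v=gd-H; r0=np.hypot(v[0],v[2]); th0=np.arctan2(v[2],-v[0]); print(gd,r0,np.degrees(th0))
path=[]
for k in range(1,25):
    a=k/24; th=th0*(1-a)+np.radians(-0.5)*a; t=30*a
    P,Q=pose(dk(H[0]-r0*np.cos(th),gd[1]+(-197.8-gd[1])*a,H[2]+r0*np.sin(th)),t,YAW); path.append((P+19*Q.apply([0,0,1]),Q))
rows(path,1)
E
```

```text
t 47.45 [ 585.  -366.4  219. ] [ 1.799e+02 -1.000e-01 -4.400e+00] F [-0.6 -0.6  5.6] open 0.273 grip 61.5 j [-41.9  25.3  74.5  -0.   80.1  52.5]
[  60.43395235 -197.66093632  238.02260192] 196.09790489325394 91.58789251103204
1 -12.7 0 0.1 0.1 1.2 0; 1 -12.7 0 0.6 0 1.2 0; 1 -12.7 0 1.3 0 1.3 0; 1 -12.6 0 1.8 0 1.2 0; 1 -12.5 0 2.5 0 1.3 0; 1 -12.3 0 3 0 1.2 0; 1 -12.2 0 3.6 0 1.3 0; 1 -12.1 0 4.1 0 1.2 0
1 -11.8 0 4.7 0 1.3 0; 1 -11.6 0 5.3 0 1.2 0; 1 -11.4 0 5.8 0 1.3 0; 1 -11.1 0 6.3 0 1.2 0; 1 -10.8 0 6.8 0 1.3 0; 1 -10.5 0 7.3 0 1.2 0; 1 -10.1 0 7.9 0 1.3 0; 1 -9.8 0 8.2 0 1.2 0
1 -9.3 0 8.8 0 1.3 0; 1 -9 0 9.2 0 1.2 0; 1 -8.6 0 9.5 0 1.3 0; 1 -8.1 0 10 0 1.2 0; 1 -7.6 0 10.4 0 1.3 0; 1 -7.2 0 10.7 0 1.2 0; 1 -6.7 0 11 0 1.3 0; 1 -6.2 0 11.4 0 1.2 0
end [ 393.5 -351.6   23.8]
```

servo_tool(
  plan="1 -12.7 0 0.1 0.1 1.2 0; 1 -12.7 0 0.6 0 1.2 0; 1 -12.7 0 1.3 0 1.3 0; 1 -12.6 0 1.8 0 1.2 0; 1 -12.5 0 2.5 0 1.3 0; 1 -12.3 0 3 0 1.2 0; 1 -12.2 0 3.6 0 1.3 0; 1 -12.1 0 4.1 0 1.2 0",
)

```text
clock: 48.25
tcp_pos: [488.9, -359.0, 195.1]
orientation: [180.0, -10.2, -4.4]
ft_force: [4.4, -0.2, 1.5]
opening: 0.274
grip_force: 59.9
```

servo_tool(
  plan="1 -11.8 0 4.7 0 1.3 0; 1 -11.6 0 5.3 0 1.2 0; 1 -11.4 0 5.8 0 1.3 0; 1 -11.1 0 6.3 0 1.2 0; 1 -10.8 0 6.8 0 1.3 0; 1 -10.5 0 7.3 0 1.2 0; 1 -10.1 0 7.9 0 1.3 0; 1 -9.8 0 8.2 0 1.2 0",
)

```text
clock: 49.05
tcp_pos: [417.0, -353.5, 122.7]
orientation: [180.0, -20.1, -4.4]
ft_force: [2.6, 1.0, 1.9]
opening: 0.275
grip_force: 59.3
```

```bash
python3 -c "
from h import *
S()
st=read_state(); p=np.array(st['tcp_pos']); q=R.from_euler('xyz',st['orientation'],degrees=True)
gd=todk(p-19*q.apply([0,0,1])); v=gd-[55,-198,42.]; print(gd,np.hypot(v[0],v[2]),np.degrees(np.arctan2(v[2],-v[0])))"
```

```text
t 49.05 [ 417.  -353.5  122.7] [180.  -20.1  -4.4] F [2.6 1.  1.9] open 0.275 grip 59.3 j [-63.    5.4 114.1  21.9  51.9  19.1]
[-114.56121185 -197.80645045  140.55497208] 196.12263277338457 30.166668638951425
```

servo_tool(
  plan="1 -9.3 0 8.8 0 1.3 0; 1 -9 0 9.2 0 1.2 0; 1 -8.6 0 9.5 0 1.3 0; 1 -8.1 0 10 0 1.2 0; 1 -7.6 0 10.4 0 1.3 0; 1 -7.2 0 10.7 0 1.2 0; 1 -6.7 0 11 0 1.3 0; 1 -5 0 9 0 1 0",
)

```text
clock: 49.85
tcp_pos: [393.0, -351.6, 25.5]
orientation: [-180.0, -29.8, -4.5]
ft_force: [0.1, 0.3, 3.9]
opening: 0.278
grip_force: 59.9
```

servo_tool(
  plan="1 0 0 0 0 0 0; 1 0 0 0 0 0 0; 1 0 0 0 0 0 0; 1 0 0 0 0 0 0; 1 0 0 0 0 0 0; 1 0 0 0 0 0 0; 1 0 0 0 0 0 0; 1 0 0 0 0 0 0",
)

```text
clock: 50.65
tcp_pos: [392.9, -351.6, 25.6]
orientation: [-180.0, -29.7, -4.4]
ft_force: [2.9, -4.3, -4.0]
opening: 0.275
grip_force: 60.8
```

```bash
python3 -c "
from h import *
S()
st=read_state(); p=np.array(st['tcp_pos']); q=R.from_euler('xyz',st['orientation'],degrees=True)
gd=todk(p-19*q.apply([0,0,1])); v=gd-[55,-198,42.]; print(gd,np.hypot(v[0],v[2]),np.degrees(np.arctan2(v[2],-v[0])))"
```

```text
t 50.65 [ 392.9 -351.6   25.6] [-180.   -29.7   -4.4] F [ 2.9 -4.3 -4. ] open 0.275 grip 60.8 j [-71.8  14.3 122.8  45.4  40.  -12.2]
[-141.63798077 -197.79209602   42.14092329] 196.6380312680293 0.041061794797784865
```

servo_tool(
  plan="-1 0 0 0 0 0 0; -1 0 0 0 0 0 0; -1 0 0 0 0 0 0; -1 0 0 0 0 0 0; -1 0 0 0 0 0 0; -1 0 0 0 0 0 0; -1 0 0 -30 0 0 0; -1 0 0 -35 0 0 0",
)

```text
clock: 51.45
tcp_pos: [360.1, -346.8, 80.9]
orientation: [-179.6, -29.6, -4.5]
ft_force: [0.4, -0.7, 0.1]
opening: 1.0
grip_force: 0.0
```

servo_tool(
  plan="-1 0 0 -40 0 0 0; -1 0 0 0 0 0 0; -1 0 0 0 0 0 0; -1 0 0 0 0 0 0; -1 0 0 0 0 0 0; -1 0 0 0 0 0 0; -1 0 0 0 0 0 0; -1 0 0 0 0 0 0",
)

```text
clock: 52.25
tcp_pos: [341.0, -346.6, 116.0]
orientation: [-179.8, -29.7, -4.5]
ft_force: [0.0, 0.6, 0.6]
opening: 1.002
grip_force: 0.0
```

```bash
python3 - <<'E'
from h import *
S(); w=snap('wrist','w12.png'); ref=cv2.imread('pics/w2.png')[:,:,::-1]
f=w['frame']; print([proj(w,dk(-135,y,z)).round().tolist() for y,z in((-198,55),(-198-16,42))], proj(w,dk(-160,-198,42)))
# grip/button profile across at mid button, height z=42..55
for z in (50,):
    us=range(-228,-180,2); print([int(f[tuple(proj(w,dk(-135,u,z)).round().astype(int)[::-1])].mean()) for u in us])
# lengthwise profile of lever line
xs=range(-176,-60,4); print([int(f[tuple(proj(w,dk(x,-198,55)).round().astype(int)[::-1])].mean()) for x in xs])
# rail profile across at bay0 
xs=range(-60,20,3); print([int(f[tuple(proj(w,dk(x,-114,44)).round().astype(int)[::-1])].mean()) for x in xs])
E
```

```text
t 52.25 [ 341.  -346.6  116. ] [-179.8  -29.7   -4.5] F [0.  0.6 0.6] open 1.002 grip 0.0 j [-79.2  -2.  126.   36.3  53.8  -6.2]
[[320.0, 222.0], [344.0, 228.0]] [320.40794016 264.20135714]
[226, 217, 120, 118, 113, 104, 135, 138, 138, 107, 36, 45, 46, 42, 43, 38, 44, 43, 40, 46, 41, 156, 219, 220]
[221, 114, 163, 197, 35, 42, 43, 37, 42, 42, 45, 44, 43, 40, 46, 39, 41, 42, 40, 41, 40, 114, 174, 172, 170, 171, 169, 172, 171]
[43, 41, 40, 40, 44, 38, 33, 32, 28, 84, 135, 182, 207, 165, 147, 146, 123, 39, 39, 37, 32, 35, 23, 23, 28, 23, 22]
```

```bash
python3 -c "
from plant import *
print(close_job())"
```

```text
the job is handed in; nothing more can be done
None
```

I seated all three pagers lying on the counter in bays 1 to 3, then swung the lever down to level with the button sprung out, and handed the job in; the hand-in gave back no verdict, so I can't confirm it was accepted.

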